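# Unlock the filter panel with its T-key

## Task

Take the red T-handled key out of its wooden block, set its blade in the round collar on the sloping panel of the green filter housing, and under light pressure turn it until the blade drops fully into the slot. Then turn the key clockwise about a quarter turn so that the panel springs ajar, and let go, leaving the key fully home in the lock. Never force the sprung socket down to near the end of its travel, and leave the brush, the tin and both brackets where they are.

Things in the scene. Friction and masses are not known exactly. Their poses are not given: they have to be found in the camera images.
- key_grip (a point): Centre of the red handle bar of the loose T-shaped key (86 mm long, about 0.14 kg). z runs up the shank from blade to handle. The bar is 80 mm long along y, 16 mm thick along x (grip across x), 28 mm high along z. Flange 44 mm across, 23 to 28 mm below this point. The key starts upright in the block at any yaw; half a turn makes no difference to it.
- key_tip (a point): Centre of the end of the key's blade, 72 mm below key_grip; same axes. The flat steel blade is 26 mm wide along y (parallel to the handle bar), 10 mm thick along x and 19 mm long, tapered in its last 5 mm; above it a round shank 28.6 mm across to 32 mm, then 20 mm across up to the flange, 44 mm above the tip.
- stand: Dark wooden block 84 x 84 x 70 mm, fixed, origin at the centre of its underside. The key stands blade down in the 31 mm round hole in its top, flange resting on the top, so that key_grip is 98 mm above the table.
- socket_face (a point): Centre of the brass face of the sprung socket in the panel; moves with it when pushed. z: outward normal of the panel, 30 degrees from vertical, leaning to the housing's front; x up the slope, y across. The face has one slot 29 x 13 mm, 18 mm deep. Its long side starts within 0.3 rad either way of this y; its angle is not reported: see or feel it. These axes do not turn with it.
- socket (a joint): How far the sprung socket is pushed in, m: 0 at rest, 0.015 at the end; over 0.013 is forcing it. Spring: 4 N plus 0.6 N per mm. A blade out of line pushes it in; turned to within about 0.08 rad of the slot it drops in and the force vanishes, until it bottoms 18 mm below the face. The slot turns stiffly (0.12 N m), so a light press does not drag it round.
- panel (a joint): Opening of the aluminium panel (235 x 190 mm), rad: near 0 latched, 0.2 sprung ajar. Its hinge is its upper edge, 125 mm up the slope from the socket; once unlatched and let go, a spring lifts its lower edge in 1 to 2 s and carries the key some 25 mm outward.
- housing: Green sheet-metal filter housing, fixed, 240 mm deep, 220 mm wide, 60 mm high at its front (-x side), rising to 200 mm at the back; origin at the centre of its underside. Its sloping top is the panel.
- tin: Stain tin, 76 mm across, 75 mm high, origin at the centre of its underside. To be left alone.
- brush: Paint brush about 200 mm long, lying on the table along its x axis. To be left alone.
- raw_bracket: Pale L-shaped wooden bracket 180 x 92 x 22 mm lying on the table. To be left alone.
- stained_bracket: Dark L-shaped wooden bracket 180 x 92 x 22 mm lying on the table. To be left alone.
- collar (a point): Centre of the mouth of the black collar, 22 mm out from the brass face at rest; axes as socket_face. A fixed funnel, mouth about 42 mm wide, narrowing to a 31 mm bore in the lowest 10 mm; it centres the blade. With the blade home the slot turns clockwise, seen from outside; the latch lets go when the slot is about 1.1 rad clockwise of the y axis, and a stop comes at 1.55 rad.
Mind the look-alikes: they are no part of the job. Leave any turquoise look-alike of the part that bears key_grip alone.

How it is judged:
By the outcome, as a careful person would: the job done as asked, in the order asked, and still so for the second after the job is handed in, with the robot touching nothing.
It also fails if it takes over 67 s, if anything falls off the work surface, if the arm or the gripper's body presses on something with over 40 N, if the wrist force passes 120 N, or if a joint passes its speed limit or range.

## Robot

A 6-joint arm with a two-finger parallel gripper is mounted at the origin on the work surface. World frame = base frame: x ahead of the robot, y to its left, z up, the work surface at z = 0. Lengths are in m, angles in degrees, forces in N, time in s.
With the tool pointing down it reaches from about 0.4 to 0.825 m from the base axis. Payload 7 kg.
Tool frame: the origin (TCP) lies on the centre line of the jaws, within the pads' length; the fingertips stand 11 mm ahead of it and the grasp point (between the pads) lies 8 mm behind it; z points along the fingers, y is the direction in which the jaws open and shut (so a half turn about z gives the same grasp; the last joint's range is limited). The gripper opens to 88 mm and grips with 3 to 60 N. Pads are 19 mm wide; open, the fingers measure 130 mm over their backs; the gripper's body (78 mm by 193 mm) begins 47 mm behind the grasp point.
Start: joints at [89.96, 20.546, 0.682, 0, -70.136, -16.507], TCP at [0.192, 0.647, 0.198] pointing down, gripper open.
Joint ranges: [-176.03, 176.03], [-82.01, 121.73], [-58.28, 71.71], [-173.87, 95.51], [-174.79, -0.11], [-173.66, 173.66]. Speed limits (degrees/s): [136.94, 136.94, 172.46, 180, 180, 180].

## Interface

Orientations are given as [roll, pitch, yaw] about the fixed x, y, z axes, in that order (R = Rz(yaw) Ry(pitch) Rx(roll)).
In Python, from plant import ctrl, cams, order gives the robot as it stands.
- The arm moves only by the tool jog_arm, never from a script. Its argument "motion" is a list of rows, each an object with "offset": the shift along the tool's x, y, z in mm, a list of three; "roll": the turn about the tool's z in rad; "hand": the finger opening in mm, from 0 to 87.6. A call has 1 to 20 rows; each row is the pose to reach, as a shift and turn from the pose commanded when the call began, along the tool's axes at that moment; what a row does not reach only later rows make up. A row lasts 1/12 s, in which the tool goes at most 41.7 mm and 7.16 degrees, less where a joint would pass 70% of its speed; a pose out of reach is approached as far as the arm can. A call with a gripper value outside its range is refused whole. The fingers move at their own pace and stop on an object; the grip force is fixed at half the most. Time passes only in rows, so rows that repeat a pose let the fingers close. It gives the time, the measured TCP pose, the force and the opening at its end, in the units of the state.
- ctrl.get_obs(): the state, without advancing time (a new reading comes with each control period).
- cams.snapshot(name): name is "side" or "top"; returns a dict with "img" (420x560x3 uint8, red, green, blue), "K" (3x3 intrinsics, pixels), "cam_to_world" (4x4, takes a point from camera to world coordinates). Camera axes: x right, y down, z forward; pixel columns grow to the right and rows downward; lengths in m; the calibration is good to about 2 mm. A picture is of the moment at which its call begins. There is no depth.
- order.close_job(): hands the job in, once; it reports no verdict.
The state is a dict: "clock": time; "joint_pos": joint angles; "qvel": joint speeds; "tau": joint torques, N m; "tool_pos": TCP position; "orientation": TCP orientation; "force": force on the tool from outside, world axes, zero at the start; "moment": the same for the moment, N m; "opening": finger opening in m.
Only numpy, scipy, OpenCV 4.12 (cv2) and the standard library are available. Lean on these libraries where they do the work, as an engineer would, in place of code of your own. Each camera call takes 0.05 s, during which the arm holds its last target. There are 200 camera calls.

## Working session

There is one attempt and no reset: what is moved stays moved. The work goes in short steps, Python scripts to look and compute and a tool call to move; the robot and the scene stay as the last step left them, time stands still between calls to the robot, and variables do not carry over. Pictures are saved under pics/ and viewed, about 8 in all and at most 12, crops included, and the job is handed in when it is done.

Besides the shell and the picture viewer there is one more tool, called by a JSON object that holds its "fn" and its "kwargs". jog_arm: Moves the arm, as the interface text tells. Its arguments: {"type":"object","properties":{"motion":{"type":"array"}},"required":["motion"]}

```bash
mkdir -p pics; ls; python3 - <<'E'
from plant import ctrl,cams
import cv2,numpy as np
np.set_printoptions(precision=4,suppress=True)
o=ctrl.get_obs()
for k,v in o.items(): print(k,v)
for n in("side","top"):
    s=cams.snapshot(n);cv2.imwrite(f"pics/{n}0.png",s["img"][:,:,::-1]);print(n,s["K"],s["cam_to_world"])
E
```

```text
pics
clock 0.0
joint_pos [ 89.9626  20.591    0.634   -0.0202 -70.1362 -16.5078]
qvel [-0.0341 -0.0244 -0.0911 -0.0212 -0.0119  0.1358]
tau [  0.0014 -58.2714  29.3049   6.997    0.007   -0.0002]
tool_pos [0.1921 0.6465 0.1966]
orientation [179.9052  -0.0083 -16.5521]
force [0.0257 0.0652 1.1483]
moment [-0.0366  0.0133  0.0478]
opening 0.08765337258908966
side [[411.1735   0.     279.1302]
 [  0.     411.1735 210.1728]
 [  0.       0.       1.    ]] [[ 0.996  -0.0748  0.0481  0.5559]
 [-0.0877 -0.7371  0.6701 -0.7196]
 [-0.0146 -0.6717 -0.7407  0.9406]
 [ 0.      0.      0.      1.    ]]
top [[497.1279   0.     276.1449]
 [  0.     497.1279 217.8005]
 [  0.       0.       1.    ]] [[ 0.1268 -0.9711  0.2021  0.3245]
 [-0.9919 -0.1248  0.0228 -0.0184]
 [ 0.0031 -0.2033 -0.9791  1.4564]
 [ 0.      0.      0.      1.    ]]
```

View pics/top0.png

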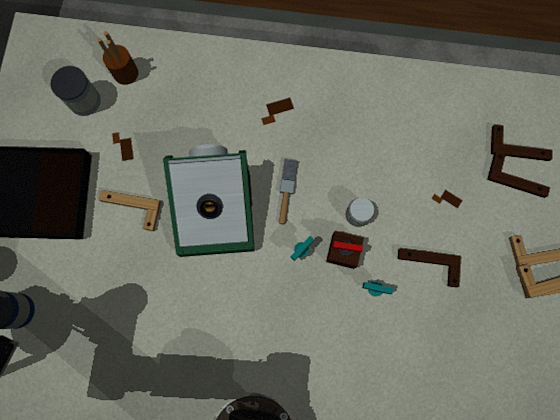

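View pics/side0.png

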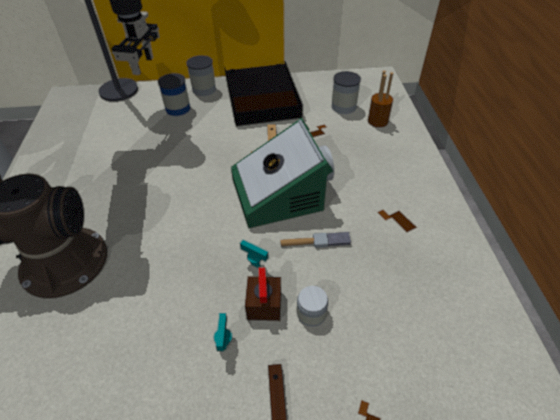

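Candidates for the key: red bar in the dark block at top (347,246) / side (263,285). The turquoise look-alikes are at top (303,247) and (378,288), side (254,252) and (222,332). I choose the red one. Next I measure and take a close crop.

```bash
cat > h.py <<'E'
from plant import ctrl,cams
import cv2,numpy as np
np.set_printoptions(precision=4,suppress=True)
def ray(s,p):
    d=np.linalg.inv(s["K"])@[p[0],p[1],1.]; d=s["cam_to_world"][:3,:3]@d
    return s["cam_to_world"][:3,3],d/np.linalg.norm(d)
def onz(s,p,z):
    c,d=ray(s,p); return c+d*(z-c[2])/d[2]
def tri(s1,p1,s2,p2):
    A=np.zeros((3,3));b=np.zeros(3);L=[ray(s1,p1),ray(s2,p2)]
    for c,d in L:
        P=np.eye(3)-np.outer(d,d);A+=P;b+=P@c
    x=np.linalg.solve(A,b)
    return x,[np.linalg.norm((np.eye(3)-np.outer(d,d))@(x-c)) for c,d in L]
def proj(s,X):
    M=np.linalg.inv(s["cam_to_world"]);q=s["K"]@(M[:3,:3]@X+M[:3,3]);return q[:2]/q[2]
def hsv(s): return cv2.cvtColor(s["img"],cv2.COLOR_RGB2HSV)
def big(m):
    n,l,st,c=cv2.connectedComponentsWithStats(m.astype(np.uint8));i=1+np.argmax(st[1:,4]);return l==i,c[i],st[i]
E
python3 - <<'E'
from h import *
S={n:cams.snapshot(n) for n in("side","top")}
R={};C={}
for n,s in S.items():
    h=hsv(s);red=((h[...,0]<6)|(h[...,0]>174))&(h[...,1]>200)&(h[...,2]>110)
    m,c,st=big(red);R[n]=c;print(n,"red",c,st,cv2.minAreaRect(np.argwhere(m)[:,::-1].astype(np.float32)))
    # panel: pale region within green
    box={"top":(150,140,270,265),"side":(220,110,345,235)}[n]
    roi=np.zeros(red.shape,bool);roi[box[1]:box[3],box[0]:box[2]]=1
    g=(h[...,0]>60)&(h[...,0]<90)&(h[...,1]>120)&roi
    b=(h[...,0]>12)&(h[...,0]<32)&(h[...,1]>120)&(h[...,2]>60)&roi
    cb={"top":(190,185,232,230),"side":(255,145,292,178)}[n]
    r2=np.zeros_like(roi);r2[cb[1]:cb[3],cb[0]:cb[2]]=1
    dk=(h[...,2]<70)&r2
    md,cd,sd=big(dk|(b&r2));cs,_=cv2.findContours(md.astype(np.uint8),0,1);e=cv2.fitEllipse(max(cs,key=len));C[n]=e[0]
    print("collar",e,sd)
    mb,cbb,sb=big(b&r2);print("brass",cbb,sb)
print("key tri",tri(S["side"],R["side"],S["top"],R["top"]),"collar",tri(S["side"],C["side"],S["top"],C["top"]))
def crop(n,b,k): return cv2.resize(S[n]["img"][b[1]:b[3],b[0]:b[2],::-1],None,fx=k,fy=k,interpolation=cv2.INTER_CUBIC)
a=np.hstack([crop("top",(155,140,265,260),3.5),crop("side",(225,115,335,235),3.5)])
b=np.hstack([crop("top",(315,222,381,272),3),crop("side",(230,260,296,310),3)])
b=cv2.copyMakeBorder(b,0,0,0,a.shape[1]-b.shape[1],0);cv2.imwrite("pics/crop1.png",np.vstack([a,b]))
E
```

```text
side red [262.2291 282.5028] [259 268   8  29 179] ((262.13275146484375, 281.9911804199219), (28.337095260620117, 6.385824203491211), 86.18592071533203)
collar ((272.3322448730469, 163.0438995361328), (16.918304443359375, 20.97179412841797), 43.24818420410156) [263 154  20  20 302]
brass [271.45 162.5 ] [269 160   7   6  20]
top red [347.7707 245.5414] [334 241  29  10 157] ((347.8381652832031, 245.55201721191406), (28.434694290161133, 5.3980302810668945), 8.746162414550781)
collar ((209.28286743164062, 206.00405883789062), (24.134485244750977, 25.20082664489746), 99.80229949951172) [197 194  26  25 512]
brass [209.3214 209.1071] [205 208  10   4  28]
key tri (array([ 0.5504, -0.1915,  0.1078]), [np.float64(0.00036651087665255135), np.float64(0.00036651087665250613)]) collar (array([0.6054, 0.197 , 0.1365]), [np.float64(0.0007974019578937395), np.float64(0.0007974019578937403)])
```

View pics/crop1.png

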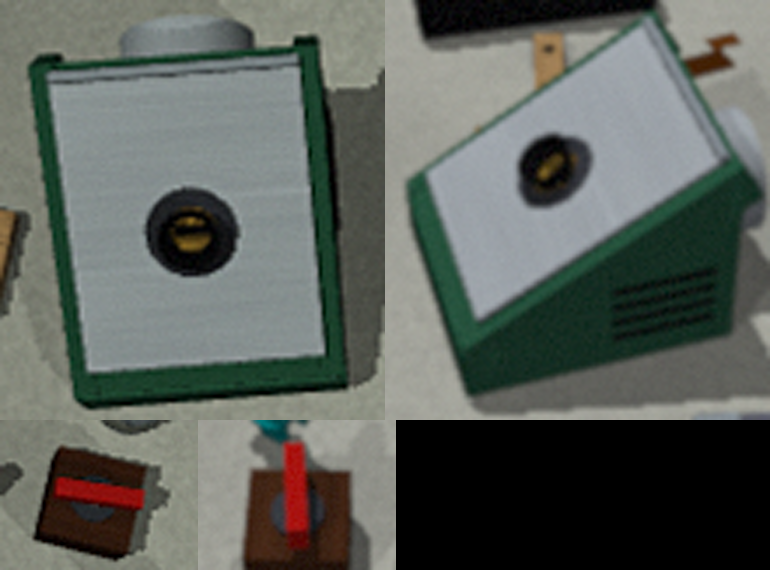

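Red bar confirmed: it is in the dark block, with the flange visible under it. Collar and brass are at top (209,206) and side (272,163); the slot is a dark, near-horizontal line. Next come the panel axes, the key yaw and the first moves.

```bash
python3 - <<'E'
from h import *
S={n:cams.snapshot(n) for n in("side","top")}
T=S["top"];D=S["side"]
tp={"FL":(179.6,246),"FR":(247.9,240.9),"BL":(168.7,161.4),"BR":(240.4,157.1)}
sp={"FL":(237,165),"FR":(251.6,206.4),"BL":(298.4,121.3),"BR":(323.6,160.7)}
P={k:tri(D,sp[k],T,tp[k]) for k in tp}
for k,v in P.items(): print(k,v[0],v[1][0])
p={k:v[0] for k,v in P.items()}
y=(p["FL"]-p["FR"]+p["BL"]-p["BR"]);x=(p["BL"]+p["BR"]-p["FL"]-p["FR"])
print("y yaw",np.degrees(np.arctan2(-y[0],y[1])),"x yaw",np.degrees(np.arctan2(x[1],x[0])),"slope",np.degrees(np.arctan2(x[2],np.hypot(*x[:2]))),"W,L",np.linalg.norm(y)/2,np.linalg.norm(x)/2)
c=sum(p.values())/4;print("centre",c,"socket pt on panel",c-7.5e-3*x/np.linalg.norm(x))
# key yaw, bar ends
h=hsv(T);m,_,_=big(((h[...,0]<6)|(h[...,0]>174))&(h[...,1]>200)&(h[...,2]>110))
r=cv2.boxPoints(cv2.minAreaRect(np.argwhere(m)[:,::-1].astype(np.float32)))
i=np.argsort(r[:,0]);a,b=onz(T,r[i[:2]].mean(0),.108),onz(T,r[i[2:]].mean(0),.108)
print("key ends",a,b,np.linalg.norm(a-b),"bar dir deg",np.degrees(np.arctan2(*(a-b)[1::-1])))
# block centre from brown mask
for n,s in S.items():
    pr=proj(s,np.array([.5504,-.1915,.098]));print(n,pr)
E
```

```text
FL [0.4958 0.2728 0.0717] 0.00040142784196021074
FR [0.5341 0.0842 0.0768] 0.0007228218273816009
BL [0.697  0.3123 0.1961] 0.0025711361417736084
BR [0.7397 0.1267 0.1925] 0.0025726944587179785
y yaw 12.211085530034676 x yaw 11.403158442709445 slope 30.06616544996526 W,L 0.19143839738890892 0.23973599313666588
centre [0.6167 0.199  0.1343] socket pt on panel [0.6103 0.1977 0.1305]
key ends [ 0.5518 -0.1528  0.108 ] [ 0.5497 -0.2304  0.108 ] 0.07760368704058176 bar dir deg 88.44564467051808
side [262.5425 284.6728]
top [347.2612 246.2154]
```

{"fn": "jog_arm", "kwargs": {"motion": [{"offset":[0,0,-60],"roll":0,"hand":87},{"offset":[0,0,-73],"roll":0.1,"hand":87},{"offset":[583,702,-73],"roll":1.309,"hand":87},{"offset":[583,702,-73],"roll":1.309,"hand":87},{"offset":[583,702,-73],"roll":1.309,"hand":87},{"offset":[583,702,-73],"roll":1.309,"hand":87},{"offset":[583,702,-73],"roll":1.309,"hand":87},{"offset":[583,702,-73],"roll":1.309,"hand":87},{"offset":[583,702,-73],"roll":1.309,"hand":87},{"offset":[583,702,-73],"roll":1.309,"hand":87},{"offset":[583,702,-73],"roll":1.309,"hand":87},{"offset":[583,702,-73],"roll":1.309,"hand":87},{"offset":[583,702,-73],"roll":1.309,"hand":87},{"offset":[583,702,-73],"roll":1.309,"hand":87},{"offset":[583,702,-73],"roll":1.309,"hand":87},{"offset":[583,702,-73],"roll":1.309,"hand":87},{"offset":[583,702,-73],"roll":1.309,"hand":87},{"offset":[583,702,-73],"roll":1.309,"hand":87},{"offset":[583,702,-73],"roll":1.309,"hand":87},{"offset":[583,702,-73],"roll":1.309,"hand":87}]}}

```text
clock: 1.97
tool_pos: [0.4876, -0.0447, 0.271]
orientation: [-179.9, 0.0, -91.5]
force: [0.3, 2.0, 0.3]
opening: 0.0869
```

{"fn": "jog_arm", "kwargs": {"motion": [{"offset":[146,-67,20],"roll":0,"hand":60},{"offset":[146,-67,60],"roll":0,"hand":60},{"offset":[146,-67,100],"roll":0,"hand":60},{"offset":[146,-67,120],"roll":0,"hand":60},{"offset":[146,-67,120],"roll":0,"hand":60},{"offset":[146,-67,120],"roll":0,"hand":60},{"offset":[146,-67,120],"roll":0,"hand":60}]}}

```text
clock: 2.55
tool_pos: [0.5487, -0.1915, 0.1477]
orientation: [179.7, 0.0, -91.7]
force: [-0.2, 0.6, 0.9]
opening: 0.0602
```

```bash
python3 - <<'E'
from h import *
o=ctrl.get_obs();print(o["tool_pos"],o["orientation"],o["joint_pos"],o["force"])
s=cams.snapshot("side");t=cams.snapshot("top")
a=cv2.resize(s["img"][200:340,190:330,::-1],None,fx=2.8,fy=2.8);b=cv2.resize(t["img"][180:320,280:420,::-1],None,fx=2.8,fy=2.8)
cv2.imwrite("pics/c2.png",np.hstack([a,b]))
E
```

```text
[ 0.5487 -0.1915  0.1477] [179.6798   0.0023 -91.693 ] [  0.025   14.1416 -15.2374  -0.0136 -60.9409  -1.7114] [-0.1805  0.5814  0.8939]
```

View pics/c2.png

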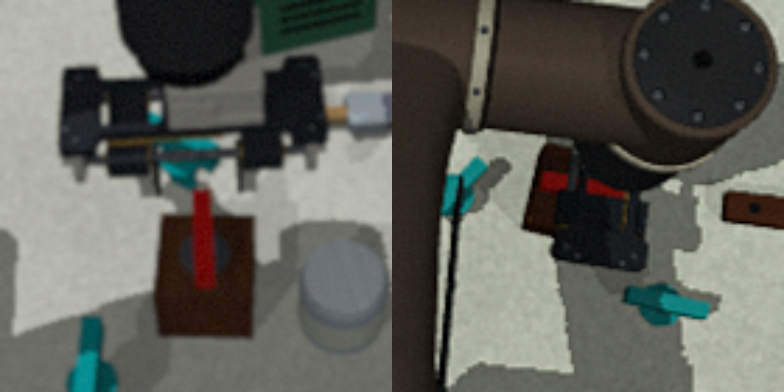

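Fingers straddle the red bar, seen in side at crop (205,240) with the bar centred between the fingertips. Descend and grip.

{"fn": "jog_arm", "kwargs": {"motion": [{"offset":[0,-2,30],"roll":0,"hand":60},{"offset":[0,-2,45],"roll":0,"hand":60},{"offset":[0,-2,55],"roll":0,"hand":60},{"offset":[0,-2,55],"roll":0,"hand":60},{"offset":[0,-2,55],"roll":0,"hand":10},{"offset":[0,-2,55],"roll":0,"hand":10},{"offset":[0,-2,55],"roll":0,"hand":10},{"offset":[0,-2,55],"roll":0,"hand":10},{"offset":[0,-2,55],"roll":0,"hand":10},{"offset":[0,-2,55],"roll":0,"hand":10},{"offset":[0,-2,55],"roll":0,"hand":10}]}}

```text
clock: 3.57
tool_pos: [0.5524, -0.1904, 0.0958]
orientation: [-180.0, -0.0, -91.6]
force: [0.1, -0.7, 0.4]
opening: 0.0189
```

{"fn": "jog_arm", "kwargs": {"motion": [{"offset":[0,0,0],"roll":0,"hand":5},{"offset":[0,0,0],"roll":0,"hand":5},{"offset":[0,0,0],"roll":0,"hand":5},{"offset":[0,0,0],"roll":0,"hand":5}]}}

```text
clock: 3.9
tool_pos: [0.5523, -0.1904, 0.0955]
orientation: [180.0, -0.0, -91.5]
force: [-0.0, 0.3, 0.5]
opening: 0.0051
```

{"fn": "jog_arm", "kwargs": {"motion": [{"offset":[0,0,-10],"roll":0,"hand":5},{"offset":[0,0,-30],"roll":0,"hand":5},{"offset":[0,0,-60],"roll":0,"hand":5},{"offset":[0,0,-100],"roll":0,"hand":5},{"offset":[0,0,-140],"roll":0,"hand":5},{"offset":[0,0,-180],"roll":0,"hand":5},{"offset":[0,0,-180],"roll":0,"hand":5}]}}

```text
clock: 4.48
tool_pos: [0.5557, -0.1918, 0.2859]
orientation: [-179.2, -0.2, -91.5]
force: [1.6, 0.2, 1.5]
opening: 0.0048
```

```bash
python3 - <<'E'
from h import *
o=ctrl.get_obs();print(o["clock"],o["tool_pos"],o["orientation"],o["joint_pos"],o["force"],o["opening"])
E
```

```text
4.4833 [ 0.5557 -0.1918  0.2859] [-179.2301   -0.1835  -91.5051] [  0.1501   9.2767  -3.2214   0.2113 -76.7377  -1.7011] [1.5597 0.1645 1.4973] 0.004802173254854048
```

Opening of 5 mm means the grip missed, so I look.

```bash
python3 - <<'E'
from h import *
s=cams.snapshot("side");t=cams.snapshot("top")
a=cv2.resize(s["img"][180:340,190:330,::-1],None,fx=2.8,fy=2.8);b=cv2.resize(t["img"][160:320,280:420,::-1],None,fx=2.8,fy=2.8)
cv2.imwrite("pics/c3.png",np.hstack([a,b]))
o=ctrl.get_obs()
for n,q in(("side",s),("top",t)):print(n,proj(q,o["tool_pos"]),proj(q,o["tool_pos"]-[0,0,.011]))
E
```

```text
side [259.9595 236.8115] [260.2203 240.1191]
top [357.6756 233.9303] [356.9336 234.7082]
```

View pics/c3.png

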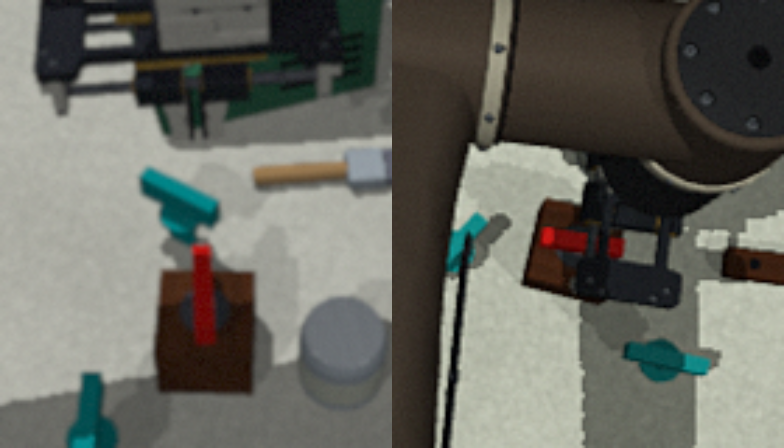

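```bash
python3 - <<'E'
from h import *
s=cams.snapshot("side");o=ctrl.get_obs();print(o["tool_pos"],o["clock"])
im=cv2.resize(s["img"][170:270,200:320,::-1],None,fx=6,fy=6,interpolation=cv2.INTER_CUBIC)
im=np.clip(im.astype(float)*1.6,0,255).astype(np.uint8)
for X,c in((o["tool_pos"],(0,255,0)),(o["tool_pos"]-[0,0,.011],(0,0,255)),(o["tool_pos"]+[0,0,.008],(255,0,0))):
    p=(proj(s,X)-[200,170])*6;cv2.circle(im,tuple(int(v) for v in p),4,c,-1)
cv2.imwrite("pics/c4.png",im)
E
```

```text
[ 0.5523 -0.1902  0.2767] 4.6333
```

View pics/c4.png

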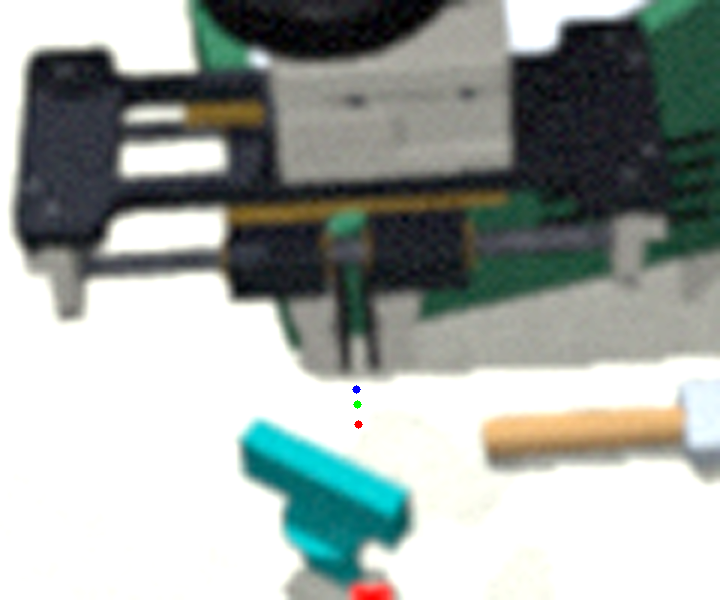

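The fingertips show at crop (358,372), but the reported pose puts them at (358,424). They really sit about 28 mm higher than reported, which explains passing over the bar top. I go 28 mm lower.

{"fn": "jog_arm", "kwargs": {"motion": [{"offset":[0,0,40],"roll":0,"hand":60},{"offset":[0,0,80],"roll":0,"hand":60},{"offset":[0,0,100],"roll":0,"hand":60},{"offset":[0,0,110],"roll":0,"hand":60},{"offset":[0,1,120],"roll":0,"hand":60},{"offset":[0,1,150],"roll":0,"hand":60},{"offset":[0,1,170],"roll":0,"hand":60},{"offset":[0,1,185],"roll":0,"hand":60},{"offset":[0,1,195],"roll":0,"hand":60},{"offset":[0,1,205],"roll":0,"hand":60},{"offset":[0,1,208],"roll":0,"hand":60},{"offset":[0,1,208],"roll":0,"hand":60}]}}

```text
clock: 5.63
tool_pos: [0.5514, -0.1903, 0.0674]
orientation: [180.0, -0.0, -91.5]
force: [-0.2, -0.5, 0.5]
opening: 0.0602
```

```bash
python3 - <<'E'
from h import *
s=cams.snapshot("side");o=ctrl.get_obs();print(o["tool_pos"],o["force"],o["opening"],o["clock"])
im=cv2.resize(s["img"][230:320,210:320,::-1],None,fx=6,fy=6,interpolation=cv2.INTER_CUBIC)
im=np.clip(im.astype(float)*1.6,0,255).astype(np.uint8)
cv2.imwrite("pics/c5.png",im)
E
```

```text
[ 0.5517 -0.1904  0.0681] [-0.2404  0.1889 -0.0117] 0.059740743257159806 5.6833
```

View pics/c5.png

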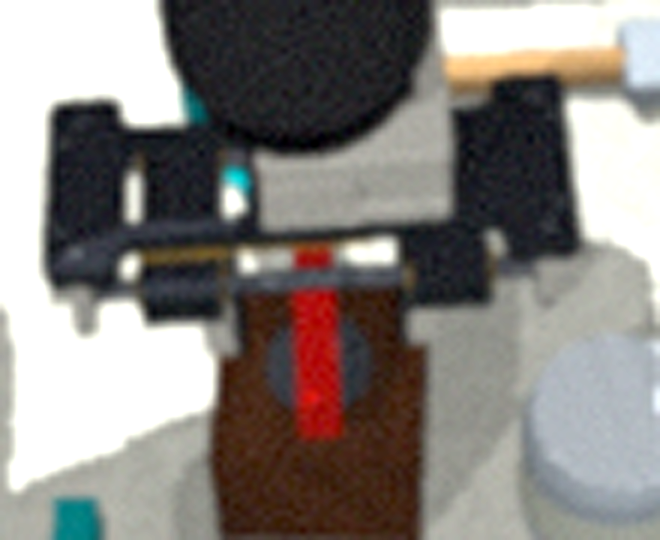

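The fingertips (crop 225,352 and 412,345) now straddle the bar at about its mid-height, so I close and lift.

{"fn": "jog_arm", "kwargs": {"motion": [{"offset":[0,0,0],"roll":0,"hand":5},{"offset":[0,0,0],"roll":0,"hand":5},{"offset":[0,0,0],"roll":0,"hand":5},{"offset":[0,0,0],"roll":0,"hand":5},{"offset":[0,0,0],"roll":0,"hand":5},{"offset":[0,0,0],"roll":0,"hand":5},{"offset":[0,0,0],"roll":0,"hand":5},{"offset":[0,0,0],"roll":0,"hand":5},{"offset":[0,0,0],"roll":0,"hand":5},{"offset":[0,0,0],"roll":0,"hand":5},{"offset":[0,0,0],"roll":0,"hand":5}]}}

```text
clock: 6.6
tool_pos: [0.5509, -0.1903, 0.0675]
orientation: [180.0, -0.0, -91.5]
force: [-2.8, 0.7, 2.4]
opening: 0.0158
```

{"fn": "jog_arm", "kwargs": {"motion": [{"offset":[0,0,-10],"roll":0,"hand":5},{"offset":[0,0,-30],"roll":0,"hand":5},{"offset":[0,0,-60],"roll":0,"hand":5},{"offset":[0,0,-100],"roll":0,"hand":5},{"offset":[0,0,-140],"roll":0,"hand":5},{"offset":[0,0,-180],"roll":0,"hand":5},{"offset":[0,0,-180],"roll":0,"hand":5},{"offset":[0,0,-180],"roll":0,"hand":5}]}}

```text
clock: 7.27
tool_pos: [0.5529, -0.1904, 0.2511]
orientation: [-179.6, -0.0, -91.5]
force: [0.2, 0.7, -2.0]
opening: 0.0155
```

```bash
python3 - <<'E'
from h import *
s=cams.snapshot("side");o=ctrl.get_obs();print(o["tool_pos"],o["orientation"],o["joint_pos"],o["force"],o["opening"],o["clock"])
h=hsv(s);red=((h[...,0]<6)|(h[...,0]>174))&(h[...,1]>200)&(h[...,2]>90)
m,c,st=big(red);print(c,st)
for dz in (0,.01,.02,.03,.04,.05):print(dz,proj(s,o["tool_pos"]+[0,0,dz]))
E
```

```text
[ 0.5516 -0.1901  0.2487] [-179.8527    0.0318  -91.5554] [  0.1558  10.2057  -6.7274  -0.0286 -72.9188  -1.7028] [ 0.0715 -0.5539 -1.8118] 0.015680458079364083 7.3167
[260.0678 241.4068] [257 225   8  31 177]
0 [259.9058 245.6401]
0.01 [259.6702 242.7331]
0.02 [259.4304 239.7755]
0.03 [259.1864 236.7661]
0.04 [258.9382 233.7034]
0.05 [258.6854 230.5861]
```

Key held (opening 15.7 mm, about 1.8 N of weight). The jog has no tilt. I line the arm plane up with the housing's azimuth (≈11.9°) and see what a beyond-reach command does to the tool's tilt.

{"fn": "jog_arm", "kwargs": {"motion": [{"offset":[-151,-169,-50],"roll":-0.234,"hand":5},{"offset":[-151,-169,-50],"roll":-0.234,"hand":5},{"offset":[-151,-169,-50],"roll":-0.234,"hand":5},{"offset":[-151,-169,-50],"roll":-0.234,"hand":5},{"offset":[-151,-169,-50],"roll":-0.234,"hand":5},{"offset":[-151,-169,-50],"roll":-0.234,"hand":5},{"offset":[-151,-169,-50],"roll":-0.234,"hand":5},{"offset":[-151,-169,-50],"roll":-0.234,"hand":5}]}}

```text
clock: 7.98
tool_pos: [0.7245, -0.0425, 0.2942]
orientation: [179.7, 0.0, -78.0]
force: [0.1, 1.0, -2.1]
opening: 0.0155
```

{"fn": "jog_arm", "kwargs": {"motion": [{"offset":[0,-40,0],"roll":0,"hand":5},{"offset":[0,-80,0],"roll":0,"hand":5},{"offset":[0,-120,0],"roll":0,"hand":5},{"offset":[0,-160,0],"roll":0,"hand":5},{"offset":[0,-200,0],"roll":0,"hand":5},{"offset":[0,-200,0],"roll":0,"hand":5}]}}

```text
clock: 8.48
tool_pos: [0.9226, -0.0024, 0.2879]
orientation: [179.5, 0.1, -78.1]
force: [1.7, -0.4, -5.7]
opening: 0.0157
```

```bash
python3 - <<'E'
from h import *
o=ctrl.get_obs();print(o["tool_pos"],o["orientation"],o["joint_pos"],o["force"],o["opening"],o["clock"])
E
```

```text
[ 0.9226 -0.0024  0.2879] [179.4542   0.067  -78.1446] [  11.8223   48.9948   61.6506   -0.0685 -103.2016    0.0181] [ 1.7422 -0.3696 -5.6539] 0.01567179534129785 8.4833
```

{"fn": "jog_arm", "kwargs": {"motion": [{"offset":[0,-30,0],"roll":0,"hand":5},{"offset":[0,-60,0],"roll":0,"hand":5},{"offset":[0,-90,0],"roll":0,"hand":5},{"offset":[0,-110,0],"roll":0,"hand":5},{"offset":[0,-130,0],"roll":0,"hand":5},{"offset":[0,-130,0],"roll":0,"hand":5},{"offset":[0,-130,0],"roll":0,"hand":5}]}}

```text
clock: 9.07
tool_pos: [0.9766, 0.0215, 0.2656]
orientation: [-177.6, -0.7, -78.2]
force: [0.1, -0.1, -0.9]
opening: 0.0158
```

```bash
python3 - <<'E'
from h import *
o=ctrl.get_obs();print(o["tool_pos"],o["orientation"],o["joint_pos"],o["force"],o["opening"],o["clock"])
E
```

```text
[0.9766 0.0215 0.2656] [-177.5857   -0.6578  -78.1522] [  12.8796   55.4145   71.6502    0.7214 -103.8324   -0.8307] [ 0.0647 -0.0966 -0.8738] 0.015751665635604536 9.0667
```

The tilt did change by 2.4° in the right sense at the reach limit, so I push further.

{"fn": "jog_arm", "kwargs": {"motion": [{"offset":[0,-200,0],"roll":0,"hand":5},{"offset":[0,-300,0],"roll":0,"hand":5},{"offset":[0,-300,0],"roll":0,"hand":5},{"offset":[0,-300,0],"roll":0,"hand":5},{"offset":[0,-300,0],"roll":0,"hand":5},{"offset":[0,-300,0],"roll":0,"hand":5},{"offset":[0,-300,0],"roll":0,"hand":5},{"offset":[0,-300,0],"roll":0,"hand":5}]}}

```text
clock: 9.73
tool_pos: [1.0232, 0.0577, 0.195]
orientation: [-175.5, -1.3, -78.2]
force: [-0.6, 0.1, -2.0]
opening: 0.0159
```

```bash
python3 - <<'E'
from h import *
o=ctrl.get_obs();print(o["tool_pos"],o["orientation"],o["joint_pos"],o["force"],o["opening"],o["clock"])
E
```

```text
[1.0232 0.0577 0.195 ] [-175.4663   -1.2562  -78.1856] [ 14.605   59.851   71.662    1.4836 -97.3399  -2.4939] [-0.6106  0.1362 -2.0022] 0.015851663148844154 9.7333
```

{"fn": "jog_arm", "kwargs": {"motion": [{"offset":[0,40,-20],"roll":0,"hand":5},{"offset":[0,80,-40],"roll":0,"hand":5},{"offset":[0,120,-60],"roll":0,"hand":5},{"offset":[0,150,-80],"roll":0,"hand":5},{"offset":[0,150,-80],"roll":0,"hand":5},{"offset":[0,150,-80],"roll":0,"hand":5}]}}

```text
clock: 10.23
tool_pos: [0.8684, 0.0256, 0.2734]
orientation: [-174.9, -1.3, -78.2]
force: [2.0, -0.7, 2.1]
opening: 0.0157
```

```bash
python3 - <<'E'
from h import *
o=ctrl.get_obs();print(o["tool_pos"],o["orientation"],o["joint_pos"],o["force"],o["opening"],o["clock"])
E
```

```text
[0.8684 0.0256 0.2734] [-174.8604   -1.312   -78.2277] [ 15.2103  35.0427  32.8048   1.6254 -82.7113  -3.5142] [ 2.0455 -0.7043  2.1221] 0.015726361543705925 10.2333
```

The tilt is retained (5°): the clipped pose becomes the new reference, so reach limits can be used to tilt the tool. Pushing out and up, directly against joint 3's limit, should tilt faster.

{"fn": "jog_arm", "kwargs": {"motion": [{"offset":[38,-40,-40],"roll":0,"hand":5},{"offset":[45,-80,-80],"roll":0,"hand":5},{"offset":[140,-600,-600],"roll":0,"hand":5},{"offset":[140,-600,-600],"roll":0,"hand":5},{"offset":[140,-600,-600],"roll":0,"hand":5},{"offset":[140,-600,-600],"roll":0,"hand":5},{"offset":[140,-600,-600],"roll":0,"hand":5},{"offset":[140,-600,-600],"roll":0,"hand":5},{"offset":[140,-600,-600],"roll":0,"hand":5},{"offset":[140,-600,-600],"roll":0,"hand":5},{"offset":[140,-600,-600],"roll":0,"hand":5},{"offset":[140,-600,-600],"roll":0,"hand":5},{"offset":[140,-600,-600],"roll":0,"hand":5},{"offset":[140,-600,-600],"roll":0,"hand":5},{"offset":[140,-600,-600],"roll":0,"hand":5},{"offset":[140,-600,-600],"roll":0,"hand":5}]}}

```text
clock: 11.57
tool_pos: [0.9105, 0.008, 0.4307]
orientation: [-173.3, -1.9, -78.3]
force: [-0.1, 0.2, -1.2]
opening: 0.0156
```

```bash
cat > st.py <<'E'
from h import *
from scipy.spatial.transform import Rotation as Ro
o=ctrl.get_obs();R=Ro.from_euler("xyz",o["orientation"],degrees=True).as_matrix()
P=o["tool_pos"];a=np.radians(11.9);z=R[:,2]
print("t",o["clock"],"P",P,"q",o["joint_pos"],"F",o["force"],"op",o["opening"])
print("R",R.tolist(),"tilt fwd",np.degrees(np.arctan2(z@[np.cos(a),np.sin(a),0],-z[2])),"lat",np.degrees(np.arctan2(z@[-np.sin(a),np.cos(a),0],-z[2])),"r",P@[np.cos(a),np.sin(a),0],"lat",P@[-np.sin(a),np.cos(a),0])
E
python3 st.py
```

```text
t 11.5667 P [0.9105 0.008  0.4307] q [  13.6356   45.3173   71.704     2.2719 -109.7266   -0.8876] F [-0.1277  0.2262 -1.1775] op 0.01564089013595073
R [[0.20341267012944117, -0.9715641459364401, 0.12118744143518903], [-0.9785126826386394, -0.20599010719379188, -0.009000314084750702], [0.033707796518686474, -0.11675267050087702, -0.9925888365203234]] tilt fwd 6.707100507414337 lat -1.950086896361551 r 0.8925970925918888 lat -0.17988682952245902
```

Only about 0.2°/row. I fit a simple kinematic model from the logged joint/pose pairs and compare strategies, for example roll demand with joint 6 at its range end, which forces a tilt through joint 4.

```bash
cat > kin.py <<'E'
import numpy as np
from scipy.optimize import least_squares
from scipy.spatial.transform import Rotation as Ro
D=[([89.9626,20.591,.634,-.02,-70.1362,-16.5078],[.1921,.6465,.1966],[179.905,-.008,-16.552]),
([.025,14.1416,-15.2374,-.0136,-60.9409,-1.7114],[.5487,-.1915,.1477],[179.68,.002,-91.693]),
([.1501,9.2767,-3.2214,.2113,-76.7377,-1.7011],[.5557,-.1918,.2859],[-179.23,-.1835,-91.505]),
([.1558,10.2057,-6.7274,-.0286,-72.9188,-1.7028],[.5516,-.1901,.2487],[-179.853,.032,-91.555]),
([11.8223,48.9948,61.6506,-.0685,-103.2016,.0181],[.9226,-.0024,.2879],[179.454,.067,-78.145]),
([12.8796,55.4145,71.6502,.7214,-103.8324,-.8307],[.9766,.0215,.2656],[-177.586,-.658,-78.152]),
([14.605,59.851,71.662,1.4836,-97.3399,-2.4939],[1.0232,.0577,.195],[-175.466,-1.256,-78.186]),
([15.2103,35.0427,32.8048,1.6254,-82.7113,-3.5142],[.8684,.0256,.2734],[-174.86,-1.312,-78.228]),
([13.6356,45.3173,71.704,2.2719,-109.7266,-.8876],[.9105,.008,.4307],[-173.3,-1.9,-78.3])]
ax=lambda a,t:Ro.from_rotvec(np.array(a)*t)
S4,S6,R0=None,None,None
def fk(q,p):
    q=np.radians(q);c,h,l2,a3,l3,lat,L,ex,s4,s6=p
    A=ax([0,0,1],q[0]);B=A*ax([0,1,0],q[1]);C=B*ax([0,-1,0],q[2]);E=C*ax([s4,0,0],q[3])
    F=E*ax([0,-1,0],q[4])   # q5=0: tool along forearm (+x)
    G=F*ax([s6,0,0],q[5])
    P=A.apply([c,lat,h])+B.apply([0,0,l2])+C.apply([l3,0,a3])+F.apply([L,0,ex])
    # tool z = local x ; tool x = -local y at q6=0
    M=G.as_matrix()@np.array([[0,0,1],[-1,0,0],[0,-1,0]]).astype(float)
    return P,M
def fit():
    best=None
    for s4 in(1,-1):
        for s6 in(1,-1):
            def f(p):
                r=[]
                for q,P,o in D:
                    x,M=fk(q,list(p)+[s4,s6]);r+=list(x-P)+list(.2*(Ro.from_euler("xyz",o,degrees=True).inv()*Ro.from_matrix(M)).as_rotvec())
                return r
            s=least_squares(f,[0,.3,.4,.05,.4,-.19,.25,0])
            if best is None or s.cost<best[0].cost:best=(s,s4,s6)
    return best
if __name__=="__main__":
    b=fit();print(b[0].cost,b[0].x.round(4).tolist(),b[1:]);print(np.array(b[0].fun).reshape(-1,6).round(4))
E
python3 kin.py
```

```text
2.237673751353279e-06 [-0.0586, 0.1858, 0.603, 0.0022, 0.4648, -0.1918, 0.397, 0.0566] (-1, -1)
[[-0.      0.0004 -0.      0.      0.      0.    ]
 [ 0.0006  0.     -0.0006 -0.     -0.      0.    ]
 [-0.0005  0.0001  0.0004 -0.      0.      0.    ]
 [ 0.0001 -0.      0.0004  0.      0.      0.    ]
 [-0.0002  0.     -0.      0.     -0.     -0.    ]
 [-0.0001 -0.0001  0.0003  0.     -0.      0.    ]
 [ 0.      0.     -0.0003 -0.      0.     -0.    ]
 [-0.0012  0.0001 -0.0002 -0.     -0.     -0.    ]
 [ 0.001  -0.0002  0.0001  0.      0.0001 -0.0002]]
```

```bash
cat > sim.py <<'E'
from kin import *
p=[-0.0586,0.1858,0.603,0.0022,0.4648,-0.1918,0.397,0.0566,-1,-1]
LO=np.array([-176.03,-82.01,-58.28,-173.87,-174.79,-173.66]);HI=np.array([176.03,121.73,71.71,95.51,-.11,173.66])
V=.7*np.array([136.94,136.94,172.46,180,180,180])/12
def run(q,rows,w,speed=True):
    q=np.clip(np.array(q,float),LO+1e-3,HI-1e-3);P0,M0=fk(q,p)
    for off,roll in rows:
        Pg=P0+M0@(np.array(off)/1000);Rg=Ro.from_matrix(M0)*Ro.from_rotvec([0,0,roll])
        P,M=fk(q,p);d=Pg-P;n=np.linalg.norm(d);d*=min(1,.0417/max(n,1e-9))
        rv=(Rg*Ro.from_matrix(M).inv()).as_rotvec();n=np.linalg.norm(rv);rv*=min(1,.125/max(n,1e-9))
        Pt=P+d;Rt=Ro.from_rotvec(rv)*Ro.from_matrix(M)
        def f(x):
            X,N=fk(x,p);return np.r_[X-Pt,w*(Rt*Ro.from_matrix(N).inv()).as_rotvec()]
        lo,hi=(np.maximum(LO,q-V),np.minimum(HI,q+V)) if speed else (LO,HI)
        q=least_squares(f,np.clip(q,lo+1e-6,hi-1e-6),bounds=(lo,hi),x_scale=20).x
    return q
def desc(q,az=11.9):
    P,M=fk(q,p);a=np.radians(az);z=M[:,2]
    return "P",P.round(3),"q",q.round(1),"tilt",round(np.degrees(np.arccos(-z[2])),1),"az",round(np.degrees(np.arctan2(z[1],z[0])),1)
if __name__=="__main__":
    for w in(.1,.2,.3,.5,1,1.5):
        q=run(D[5][0],[((0,-300,0),0)]*8,w);print(w,desc(q))
    print("obs",desc(np.array(D[6][0])))
    q0=np.array(D[8][0])
    for w in(.2,.5,1,1.5):
      for s in(1,-1):
        q=run(q0,[((0,0,0),s*2.9)]*25,w);q=run(q,[((0,0,0),s*2.)]*15,w);print("roll",s,w,desc(q))
E
python3 sim.py
```

```text
0.1 ('P', array([1.264, 0.083, 0.276]), 'q', array([ 14.6,  63. ,  71.7,   9. , -57. ,  -4.6]), 'tilt', np.float64(42.6), 'az', np.float64(3.4))
0.2 ('P', array([1.182, 0.072, 0.256]), 'q', array([ 14.7,  60.5,  71.7,   5.9, -72.5,  -3.1]), 'tilt', np.float64(29.3), 'az', np.float64(3.1))
0.3 ('P', array([1.092, 0.064, 0.226]), 'q', array([ 14.6,  59.4,  71.7,   3.2, -87.1,  -2.5]), 'tilt', np.float64(15.5), 'az', np.float64(2.5))
0.5 ('P', array([1.031, 0.059, 0.205]), 'q', array([ 14.6,  59.4,  71.7,   1.5, -96.2,  -2.4]), 'tilt', np.float64(6.2), 'az', np.float64(0.8))
1 ('P', array([1.012, 0.057, 0.199]), 'q', array([ 14.5,  59.5,  71.7,   1. , -98.9,  -2.5]), 'tilt', np.float64(3.4), 'az', np.float64(-1.5))
1.5 ('P', array([1.009, 0.057, 0.198]), 'q', array([ 14.5,  59.5,  71.7,   0.9, -99.4,  -2.5]), 'tilt', np.float64(2.9), 'az', np.float64(-2.4))
obs ('P', array([1.023, 0.058, 0.195]), 'q', array([ 14.6,  59.9,  71.7,   1.5, -97.3,  -2.5]), 'tilt', np.float64(4.7), 'az', np.float64(-3.6))
roll 1 0.2 ('P', array([0.91 , 0.004, 0.428]), 'q', array([   4.4,   31.2,   37.7,  -19.
[... 471 characters left out ...]
8.6, -60.5, 173.7]), 'tilt', np.float64(41.9), 'az', np.float64(-26.9))
roll 1 1 ('P', array([ 0.666, -0.445,  0.258]), 'q', array([ -28.3,   26.7,   13.3,  -19.8,  -66.1, -173.7]), 'tilt', np.float64(21.5), 'az', np.float64(29.6))
roll -1 1 ('P', array([0.537, 0.291, 0.242]), 'q', array([ 61.9,   4.6, -18.7,  26.1, -63.5, 173.7]), 'tilt', np.float64(23.8), 'az', np.float64(-15.0))
roll 1 1.5 ('P', array([ 0.383, -0.659,  0.222]), 'q', array([ -51.9,   26.4,   10.6,  -14.2,  -68.8, -173.7]), 'tilt', np.float64(14.5), 'az', np.float64(14.2))
roll -1 1.5 ('P', array([0.293, 0.334, 0.274]), 'q', array([ 88.1,  -9.2, -24.4,  14. , -76.3, 173.7]), 'tilt', np.float64(13.6), 'az', np.float64(-6.5))
```

The model fits to about 1 mm, and the observed clipping matches a rotation weight of about 0.6. Rolling against joint 6's limit gives 30° of tilt quickly. Next I search for a start position from which it passes through the wanted tilt (30° toward azimuth 11.9°), and check that the insertion pose is reachable.

```bash
cat > plan.py <<'E'
from sim import *
a=np.radians(11.9);zt=np.array([.5*np.cos(a),.5*np.sin(a),-np.cos(np.pi/6)]);yh=np.array([-np.sin(a),np.cos(a),0])
def err(q): return np.degrees(np.arccos(np.clip(fk(q,p)[1][:,2]@zt,-1,1)))
if __name__=="__main__":
    tip=np.array([.6054,.197,.1365]);n=-zt
    for s in(1,-1):
      for roll in(-.4,0,.8,1.6):
        X=s*yh;M=np.c_[X,np.cross(zt,X),zt];M=(Ro.from_matrix(M)*Ro.from_rotvec([0,0,roll])).as_matrix()
        Pt=tip+n*.0415+n*.02
        f=lambda x:np.r_[fk(x,p)[0]-Pt,(Ro.from_matrix(M)*Ro.from_matrix(fk(x,p)[1]).inv()).as_rotvec()]
        r=min((least_squares(f,[30,10,-20,q4,-60,q6],bounds=(LO,HI),x_scale=20) for q4 in(-20,20) for q6 in(-120,0,120)),key=lambda r:r.cost)
        print(s,roll,r.cost.round(6),r.x.round(1))
    q0=np.array(D[8][0]);P0,M0=fk(q0,p)
    for sg in(1,-1):
      for az in(-60,-45,-30,-15,0,15,30,45,60):
        for rr,z in((.6,.35),(.75,.35)):
          Pg=np.array([rr*np.cos(np.radians(az)),rr*np.sin(np.radians(az)),z])
          M=M0
          f=lambda x:np.r_[fk(x,p)[0]-Pg,(Ro.from_matrix(M)*Ro.from_matrix(fk(x,p)[1]).inv()).as_rotvec()]
          s=least_squares(f,[az+15,15,0,0,-75,0],bounds=(LO,HI),x_scale=20)
          if s.cost>1e-6: continue
          g=[]
          for w in(.5,.7):
            q=s.x.copy();b=(99,)
            room=(q[5]+173.66) if sg>0 else (173.66-q[5])
            P,M1=fk(q,p)  # free roll until the limit
            q[5]-=sg*(room-.01)
            for k in range(14):
              q=run(q,[((0,0,0),sg*2.)],w);e=err(q)
              if e<b[0]:b=(round(e,1),k+1,desc(q)[1],desc(q)[5:])
            g.append(b)
          if min(x[0] for x in g)<9:print(sg,az,rr,z,g)
E
time python3 plan.py
```

```text
1 -0.4 0.0 [ 45.5   0.6 -35.3  31.2 -32.3 145.9]
1 0 0.0 [ 45.5   0.6 -35.3  31.2 -32.3 123. ]
1 0.8 0.0 [ 45.5   0.6 -35.3  31.2 -32.3  77.1]
1 1.6 0.0 [ 45.5   0.6 -35.3  31.2 -32.3  31.3]
-1 -0.4 0.0 [ 45.5   0.6 -35.3  31.2 -32.3 -34.1]
-1 0 0.0 [ 45.5   0.6 -35.3  31.2 -32.3 -57. ]
-1 0.8 0.0 [  45.5    0.6  -35.3   31.2  -32.3 -102.9]
-1 1.6 0.0 [  45.5    0.6  -35.3   31.2  -32.3 -148.7]
1 -60 0.6 0.35 [(np.float64(1.3), 10, array([ 0.125, -0.586,  0.268]), (np.float64(31.1), 'az', np.float64(13.2))), (np.float64(2.8), 12, array([-0.028, -0.591,  0.2  ]), (np.float64(29.8), 'az', np.float64(6.3)))]
1 -60 0.75 0.35 [(np.float64(1.1), 9, array([ 0.209, -0.697,  0.268]), (np.float64(29.4), 'az', np.float64(10.0))), (np.float64(3.7), 11, array([ 0.058, -0.699,  0.193]), (np.float64(29.3), 'az', np.float64(4.5)))]
1 -45 0.6 0.35 [(np.float64(7.2), 10, array([ 0.276, -0.537,  0.274]), (np.float64(30.3), 'az', np.float64(26.2))), (np.float64(3.0), 13, array([ 0.109, -0.581,  0.189]), (np.float64(31.2), 'az', np.float64(17.3)))]
1 -45 0.75 0.35 [(np.float64(5.3), 10, array([ 0.371, -0
[... 773 characters left out ...]
'az', np.float64(9.6)))]
-1 45 0.75 0.35 [(np.float64(7.2), 10, array([0.33 , 0.543, 0.266]), (np.float64(31.3), 'az', np.float64(-2.0))), (np.float64(3.5), 14, array([0.128, 0.482, 0.182]), (np.float64(32.1), 'az', np.float64(6.3)))]
-1 60 0.6 0.35 [(np.float64(1.2), 11, array([0.085, 0.447, 0.279]), (np.float64(30.5), 'az', np.float64(14.1))), (np.float64(5.9), 13, array([-0.025,  0.346,  0.264]), (np.float64(25.1), 'az', np.float64(19.2)))]
-1 60 0.75 0.35 [(np.float64(1.2), 10, array([0.174, 0.607, 0.265]), (np.float64(30.7), 'az', np.float64(9.9))), (np.float64(2.2), 12, array([0.025, 0.532, 0.213]), (np.float64(28.3), 'az', np.float64(14.6)))]
real	0m48.674s
user	0m48.201s
sys	0m0.208s
```

{"fn": "jog_arm", "kwargs": {"motion": [{"offset":[450,582,-43],"roll":2.4,"hand":5},{"offset":[450,582,-43],"roll":2.4,"hand":5},{"offset":[450,582,-43],"roll":2.4,"hand":5},{"offset":[450,582,-43],"roll":2.4,"hand":5},{"offset":[450,582,-43],"roll":2.4,"hand":5},{"offset":[450,582,-43],"roll":2.4,"hand":5},{"offset":[450,582,-43],"roll":2.4,"hand":5},{"offset":[450,582,-43],"roll":2.4,"hand":5},{"offset":[450,582,-43],"roll":2.4,"hand":5},{"offset":[450,582,-43],"roll":2.4,"hand":5},{"offset":[450,582,-43],"roll":2.4,"hand":5},{"offset":[450,582,-43],"roll":2.4,"hand":5},{"offset":[450,582,-43],"roll":2.4,"hand":5},{"offset":[450,582,-43],"roll":2.4,"hand":5},{"offset":[450,582,-43],"roll":2.4,"hand":5},{"offset":[450,582,-43],"roll":2.4,"hand":5},{"offset":[450,582,-43],"roll":2.4,"hand":5},{"offset":[450,582,-43],"roll":2.4,"hand":5},{"offset":[450,582,-43],"roll":2.4,"hand":5},{"offset":[450,582,-43],"roll":2.4,"hand":5}]}}

```text
clock: 13.23
tool_pos: [0.4294, -0.5539, 0.4203]
orientation: [176.3, 5.9, 143.5]
force: [1.1, -0.1, -1.5]
opening: 0.0158
```

```bash
python3 st.py
```

```text
t 13.2333 P [ 0.4294 -0.5539  0.4203] q [-38.7019  17.3946  25.3774  -3.8873 -92.2301 -87.9293] F [ 1.0734 -0.0946 -1.4871] op 0.01580361277377202
R [[-0.799885904045925, 0.5879646951387294, 0.12033311173178504], [0.5913023368245587, 0.8063927389250649, -0.009607136657095627], [-0.10268440472851537, 0.06346863697412153, -0.9926870831970152]] tilt fwd 6.651720601046912 lat -1.9739696378599692 r 0.30594262415249246 lat -0.630534917354337
```

{"fn": "jog_arm", "kwargs": {"motion": [{"offset":[0,0,0],"roll":2.9,"hand":5},{"offset":[0,0,0],"roll":2.9,"hand":5},{"offset":[0,0,0],"roll":2.9,"hand":5},{"offset":[0,0,0],"roll":2.9,"hand":5},{"offset":[0,0,0],"roll":2.9,"hand":5},{"offset":[0,0,0],"roll":2.9,"hand":5},{"offset":[0,0,0],"roll":2.9,"hand":5},{"offset":[0,0,0],"roll":2.9,"hand":5},{"offset":[0,0,0],"roll":2.9,"hand":5},{"offset":[0,0,0],"roll":2.9,"hand":5},{"offset":[0,0,0],"roll":2.9,"hand":5},{"offset":[0,0,0],"roll":2.9,"hand":5},{"offset":[0,0,0],"roll":2.9,"hand":5},{"offset":[0,0,0],"roll":2.9,"hand":5},{"offset":[0,0,0],"roll":2.9,"hand":5},{"offset":[0,0,0],"roll":2.9,"hand":5}]}}

```text
clock: 14.57
tool_pos: [0.3865, -0.5848, 0.4019]
orientation: [171.7, -12.0, 49.7]
force: [-0.2, -0.5, -1.0]
opening: 0.0157
```

```bash
python3 st.py
```

```text
t 14.5667 P [ 0.3865 -0.5848  0.4019] q [ -48.6971   17.7643   26.041   -12.9565  -91.5901 -173.5999] F [-0.2372 -0.4844 -0.9659] op 0.015701908526755924
R [[0.632783500065053, 0.7352755339845294, 0.24280636558621482], [0.7460267291645748, -0.6629092896521891, 0.06320912169012258], [0.20743471603718533, 0.14114234947950816, -0.9680132621849646]] tilt fwd 14.515363382621919 lat 0.697390340449338 r 0.25755836507949903 lat -0.6519458059856819
```

{"fn": "jog_arm", "kwargs": {"motion": [{"offset":[0,0,0],"roll":2,"hand":5},{"offset":[0,0,0],"roll":2,"hand":5},{"offset":[0,0,0],"roll":2,"hand":5},{"offset":[0,0,0],"roll":2,"hand":5},{"offset":[0,0,0],"roll":2,"hand":5}]}}

```text
clock: 14.98
tool_pos: [0.3356, -0.6024, 0.368]
orientation: [169.5, -23.8, 38.5]
force: [0.3, -0.2, -1.1]
opening: 0.0156
```

```bash
python3 st.py
```

```text
t 14.9833 P [ 0.3356 -0.6024  0.368 ] q [ -60.6712   16.7318   21.6499  -24.928   -87.7446 -173.6021] F [ 0.3227 -0.2469 -1.1484] op 0.01563075822027416
R [[0.715529148382085, 0.5548693322650541, 0.42442674506602557], [0.570053117598193, -0.8149505326326144, 0.10437946387292256], [0.4038037653764373, 0.16725924032337047, -0.899425853305463]] tilt fwd 25.904697790464162 lat 0.9311019713648636 r 0.20415952456037528 lat -0.6586908511626497
```

{"fn": "jog_arm", "kwargs": {"motion": [{"offset":[0,0,0],"roll":0.12,"hand":5}]}}

```text
clock: 15.07
tool_pos: [0.3146, -0.6078, 0.354]
orientation: [170.1, -26.1, 34.9]
force: [-0.5, -1.3, -1.3]
opening: 0.0157
```

{"fn": "jog_arm", "kwargs": {"motion": [{"offset":[0,0,0],"roll":0,"hand":5},{"offset":[0,0,0],"roll":0,"hand":5}]}}

```text
clock: 15.23
tool_pos: [0.3111, -0.6081, 0.3503]
orientation: [170.6, -26.0, 34.6]
force: [1.2, -0.1, -1.2]
opening: 0.0154
```

```bash
python3 st.py
```

```text
t 15.2333 P [ 0.3111 -0.6081  0.3503] q [ -63.9967   17.0114   19.9565  -26.9151  -87.0568 -173.601 ] F [ 1.234  -0.0752 -1.1948] op 0.01536955632641642
R [[0.7399963047908666, 0.5009390586846397, 0.4488491153828983], [0.5100740985560767, -0.8529394200467812, 0.11098990815595207], [0.43844028427833726, 0.14681418601214208, -0.8866880578351799]] tilt fwd 27.52586607420611 lat 1.0370051291986637 r 0.17901114747005242 lat -0.6591992985992489
```

{"fn": "jog_arm", "kwargs": {"motion": [{"offset":[0,0,0],"roll":0.12,"hand":5}]}}

```text
clock: 15.32
tool_pos: [0.2937, -0.6122, 0.3379]
orientation: [171.2, -28.2, 31.2]
force: [-0.4, -0.5, -0.5]
opening: 0.0161
```

{"fn": "jog_arm", "kwargs": {"motion": [{"offset":[0,0,0],"roll":0,"hand":5},{"offset":[0,0,0],"roll":0,"hand":5}]}}

```text
clock: 15.48
tool_pos: [0.2896, -0.6116, 0.333]
orientation: [171.8, -28.2, 30.6]
force: [1.1, -0.1, -0.7]
opening: 0.0154
```

```bash
python3 st.py; cat >> h.py <<'E'
from scipy.spatial.transform import Rotation as Ro
a_=np.radians(11.9);zt=np.array([.5*np.cos(a_),.5*np.sin(a_),-np.cos(np.pi/6)]);nrm=-zt;yh=np.array([-np.sin(a_),np.cos(a_),0]);xh=np.cross(yh,nrm)
def goal(tip_target):
    """offset (mm, tool axes) bringing the key tip to tip_target; roll to slot y"""
    o=ctrl.get_obs();R=Ro.from_euler("xyz",o["orientation"],degrees=True).as_matrix()
    tip=o["tool_pos"]+R@[0,0,.0415]
    rolls=[np.arctan2(R[:,1]@(s*yh),R[:,0]@(s*yh)) for s in(1,-1)]
    return R.T@(tip_target-tip)*1000,rolls,tip
E
python3 - <<'E'
from h import *
print(goal(np.array([.6054,.197,.1365])+nrm*.10), nrm)
E
```

```text
t 15.4833 P [ 0.2896 -0.6116  0.333 ] q [ -67.1131   17.3018   18.2405  -28.9679  -86.3025 -173.6018] F [ 1.1213 -0.0931 -0.7436] op 0.015449554873315069
R [[0.757931634299615, 0.4461584119139655, 0.4759015751248602], [0.44909680183130235, -0.8860012435551927, 0.11538569670261535], [0.4731296865689265, 0.1262714056984411, -0.8718966864199731]] tilt fwd 29.30906379620074 lat 0.9707022856355068 r 0.15723711106139762 lat -0.6581424943389735
(array([ 508.8005, -602.0584,  273.444 ]), [np.float64(-1.283680306316953), np.float64(1.8579123472728403)], array([ 0.3093, -0.6068,  0.2968])) [-0.4893 -0.1031  0.866 ]
```

Tilt is now 29.3° forward and 1.0° sideways, well within what the funnel needs. I unwind the roll (using the half turn that keeps joint 6 in range), then fly to the housing.

{"fn": "jog_arm", "kwargs": {"motion": [{"offset":[19,5,-35],"roll":-1.6,"hand":5},{"offset":[38,10,-70],"roll":-1.6,"hand":5},{"offset":[38,10,-70],"roll":-1.6,"hand":5},{"offset":[38,10,-70],"roll":-1.6,"hand":5},{"offset":[38,10,-70],"roll":-1.6,"hand":5},{"offset":[38,10,-70],"roll":-1.6,"hand":5},{"offset":[38,10,-70],"roll":-1.6,"hand":5},{"offset":[38,10,-70],"roll":-1.6,"hand":5},{"offset":[38,10,-70],"roll":-1.6,"hand":5},{"offset":[38,10,-70],"roll":-1.6,"hand":5},{"offset":[38,10,-70],"roll":-1.6,"hand":5},{"offset":[38,10,-70],"roll":-1.6,"hand":5},{"offset":[38,10,-70],"roll":-1.6,"hand":5}]}}

```text
clock: 16.57
tool_pos: [0.2913, -0.6111, 0.4151]
orientation: [151.8, 8.4, 118.7]
force: [0.2, 0.1, -1.2]
opening: 0.0155
```

```bash
python3 st.py;python3 - <<'E'
from h import *
from sim import run,fk,p,desc
g=goal(np.array([.6054,.197,.1365])+nrm*.13);print(g)
q=ctrl.get_obs()["joint_pos"]
for i in range(4):
    q=run(q,[(tuple(g[0]) if i==0 else (0,0,0),-2.8 if i==0 else 0)]*10 if i==0 else [((0,0,0),0)],.6) if i==0 else q
print(desc(q))
E
```

```text
t 16.5667 P [ 0.2913 -0.6111  0.4151] q [-66.9518  16.4513  27.0801 -28.9873 -94.6274 -86.1529] F [ 0.1608  0.092  -1.2002] op 0.015539678311843306
R [[-0.475304770393158, 0.7396848007972447, 0.4763945536118652], [0.8675917602936629, 0.48401082381405885, 0.11409671292977805], [-0.14618451597912632, 0.4675467013041339, -0.8717970918668932]] tilt fwd 29.322679546688278 lat 0.8812623980823564 r 0.15906798115147575 lat -0.6580069761552394
(array([594.66  , 492.2835, 313.1929]), [np.float64(0.32690313355291273), np.float64(-2.8146895200368807)], array([ 0.3111, -0.6063,  0.3789]))
('P', array([ 0.374, -0.211,  0.448]), 'q', array([-15.8, -20.3, -18.3, -15.3, -66.7, -58.8]), 'tilt', np.float64(29.4), 'az', np.float64(13.8))
```

{"fn": "jog_arm", "kwargs": {"motion": [{"offset":[595,492,313],"roll":-2.8,"hand":5},{"offset":[595,492,313],"roll":-2.8,"hand":5},{"offset":[595,492,313],"roll":-2.8,"hand":5},{"offset":[595,492,313],"roll":-2.8,"hand":5},{"offset":[595,492,313],"roll":-2.8,"hand":5},{"offset":[595,492,313],"roll":-2.8,"hand":5},{"offset":[595,492,313],"roll":-2.8,"hand":5},{"offset":[595,492,313],"roll":-2.8,"hand":5},{"offset":[595,492,313],"roll":-2.8,"hand":5},{"offset":[595,492,313],"roll":-2.8,"hand":5},{"offset":[595,492,313],"roll":-2.8,"hand":5},{"offset":[595,492,313],"roll":-2.8,"hand":5},{"offset":[595,492,313],"roll":-2.8,"hand":5},{"offset":[595,492,313],"roll":-2.8,"hand":5},{"offset":[595,492,313],"roll":-2.8,"hand":5},{"offset":[595,492,313],"roll":-2.8,"hand":5},{"offset":[595,492,313],"roll":-2.8,"hand":5},{"offset":[595,492,313],"roll":-2.8,"hand":5},{"offset":[595,492,313],"roll":-2.8,"hand":5},{"offset":[595,492,313],"roll":-2.8,"hand":5}]}}

```text
clock: 18.23
tool_pos: [0.5153, 0.1455, 0.2955]
orientation: [-153.2, 12.6, -99.5]
force: [2.0, -0.9, -1.4]
opening: 0.0153
```

```bash
python3 st.py;python3 - <<'E'
from h import *
print(goal(np.array([.6054,.197,.1365])+nrm*.06))
E
```

```text
t 18.2333 P [0.5153 0.1455 0.2955] q [ 48.2902 -16.0771 -41.4466  24.4191 -42.2937 -75.7976] F [ 2.0443 -0.8855 -1.4   ] op 0.015338529907754061
R [[-0.16133684928337588, -0.8635765541846655, 0.4777090705919792], [-0.9623337791463319, 0.2449902025000129, 0.11787068419645952], [-0.2188244012381894, -0.44069869042412857, -0.8705748363473447]] tilt fwd 29.460125238697763 lat 1.1076330727742132 r 0.5342146485374655 lat 0.036099503634536456
(array([-29.9993,   5.8224,  86.0732]), [np.float64(2.710506964472958), np.float64(-0.43108568911683537)], array([0.5351, 0.1504, 0.2594]))
```

{"fn": "jog_arm", "kwargs": {"motion": [{"offset":[-30,6,50],"roll":-0.79,"hand":5},{"offset":[-30,6,86],"roll":-0.79,"hand":5},{"offset":[-30,6,86],"roll":-0.79,"hand":5},{"offset":[-30,6,86],"roll":-0.79,"hand":5},{"offset":[-30,6,86],"roll":-0.79,"hand":5},{"offset":[-30,6,86],"roll":-0.79,"hand":5},{"offset":[-30,6,86],"roll":-0.79,"hand":5},{"offset":[-30,6,86],"roll":-0.79,"hand":5},{"offset":[-30,6,86],"roll":-0.79,"hand":5}]}}

```text
clock: 18.98
tool_pos: [0.5567, 0.1826, 0.2238]
orientation: [-151.9, -9.0, -60.1]
force: [-0.3, -0.3, -1.3]
opening: 0.0158
```

```bash
python3 st.py;python3 - <<'E'
from h import *
c=np.array([.6054,.197,.1365]);g=goal(c);print(g)
o=ctrl.get_obs();R=Ro.from_euler("xyz",o["orientation"],degrees=True).as_matrix()
tip=g[2];grip=tip-R[:,2]*.072
S={n:cams.snapshot(n) for n in("side","top")}
out=[]
for n,b in(("side",(210,80,330,220)),("top",(150,130,270,270))):
    s=S[n];im=cv2.resize(s["img"][b[1]:b[3],b[0]:b[2],::-1],None,fx=3.3,fy=3.3,interpolation=cv2.INTER_CUBIC)
    im=np.clip(im*1.4,0,255).astype(np.uint8)
    for X,k in((tip,(0,255,0)),(grip,(255,0,0)),(c,(0,0,255))):
        q=(proj(s,X)-b[:2])*3.3;cv2.circle(im,tuple(int(v) for v in q),3,k,-1)
    out.append(im)
    h=hsv(s);red=((h[...,0]<6)|(h[...,0]>174))&(h[...,1]>180)&(h[...,2]>70);red[:80]=0;red[:,:150]=0
    m,cc,st=big(red);print(n,"red",cc,st,"grip pred",proj(s,grip))
cv2.imwrite("pics/c6.png",np.hstack(out))
E
```

```text
t 18.9833 P [0.5567 0.1826 0.2238] q [ 45.1755  -6.6938 -46.5551  32.6249 -28.4691 -39.0235] F [-0.3278 -0.2793 -1.3076] op 0.01577227082468139
R [[0.49194958924108434, -0.7286096557701799, 0.47656434105374323], [-0.8565248851193331, -0.50314759781811, 0.11492439245512165], [0.1560471813806381, -0.4647262251351063, -0.8715955557796476]] tilt fwd 29.34516202327804 lat 0.9323914581109103 r 0.5823836474782517 lat 0.06385777461669004
(array([-2.0142, -2.1877, 59.4245]), [np.float64(-2.7924136112193017), np.float64(0.34917904237049174)], array([0.5765, 0.1873, 0.1876]))
side red [250.3281 137.4844] [239 128  21  19 128] grip pred [248.6909 137.1258]
top red [219. 217.] [216 214   7   7  31] grip pred [206.6222 221.5161]
```

View pics/c6.png

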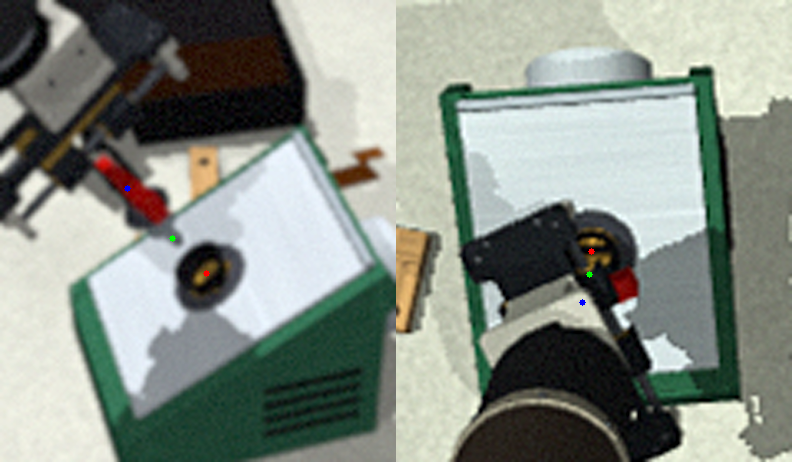

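View 8 shows the key held tilted above the collar, with its tip (side crop ~175,238) and axis pointing at the mouth (207,272). Predicted and measured grip agree within ~1.6 px, so the shift is along the tool axis. I descend along the axis, watching the force.

{"fn": "jog_arm", "kwargs": {"motion": [{"offset":[-2,-2,20],"roll":0,"hand":5},{"offset":[-2,-2,40],"roll":0,"hand":5},{"offset":[-2,-2,52],"roll":0,"hand":5},{"offset":[-2,-2,60],"roll":0,"hand":5},{"offset":[-2,-2,64],"roll":0,"hand":5},{"offset":[-2,-2,68],"roll":0,"hand":5},{"offset":[-2,-2,68],"roll":0,"hand":5}]}}

```text
clock: 19.67
tool_pos: [0.5895, 0.1919, 0.1636]
orientation: [-152.1, -9.0, -60.1]
force: [-3.4, -0.1, 3.7]
opening: 0.0156
```

```bash
cat > f.py <<'E'
from h import *
c=np.array([.6054,.197,.1365]);o=ctrl.get_obs();g=goal(c)
d=g[2]-c;F=np.array(o["force"])-[0,0,-1.3]
print("t",o["clock"],"tip rel collar mm: up",d@xh*1e3,"across",d@yh*1e3,"out",d@nrm*1e3,"| F out",F@nrm,"up",F@xh,"across",F@yh,"| M out",np.array(o["moment"])@nrm,"roll to y",g[1],"op",o["opening"],"q6",o["joint_pos"][5])
E
python3 f.py
```

```text
t 19.6667 tip rel collar mm: up -1.4168000780118069 across -1.2155705807513573 out -9.674959431941542 | F out 6.00733782573135 up -0.36265739978865685 across 0.6436364486481402 | M out -0.03530995763083292 roll to y [np.float64(-2.7922907589256707), np.float64(0.3493018946641223)] op 0.01563383572969605 q6 -50.84205684800174
```

{"fn": "jog_arm", "kwargs": {"motion": [{"offset":[0,0,2],"roll":0,"hand":5},{"offset":[0,0,2],"roll":0,"hand":5}]}}

```text
clock: 19.83
tool_pos: [0.5903, 0.1921, 0.1625]
orientation: [-152.0, -9.0, -60.1]
force: [-4.7, -0.7, 3.0]
opening: 0.0156
```

```bash
python3 f.py
```

```text
t 19.8333 tip rel collar mm: up -1.226278235521305 across -1.1765313167818219 out -11.045359902802305 | F out 6.052854233583057 up -1.9408084523043092 across 0.27130601729699055 | M out -0.03731955620978836 roll to y [np.float64(-2.7921516230988708), np.float64(0.3494410304909225)] op 0.015622061753466433 q6 -51.4184364133697
```

Soft contact of about 6 N along the normal: the blade is on the sprung face. I turn clockwise in small chunks and watch for the force to vanish.

{"fn": "jog_arm", "kwargs": {"motion": [{"offset":[0,0,0],"roll":0.04,"hand":5},{"offset":[0,0,0],"roll":0.08,"hand":5},{"offset":[0,0,0],"roll":0.12,"hand":5},{"offset":[0,0,0],"roll":0.12,"hand":5}]}}

```text
clock: 20.17
tool_pos: [0.5902, 0.1923, 0.1628]
orientation: [-151.2, -5.7, -66.3]
force: [-4.6, -0.0, 1.9]
opening: 0.0157
```

```bash
python3 f.py
```

```text
t 20.1667 tip rel collar mm: up -1.0284358626583538 across -0.9535529959125832 out -10.779787218599106 | F out 5.037629448254637 up -2.2565285037321923 across 0.935814188326366 | M out -0.05057361406671754 roll to y [np.float64(-2.913657346693294), np.float64(0.2279353068964995)] op 0.015709737540922832 q6 -58.3451693574319
```

{"fn": "jog_arm", "kwargs": {"motion": [{"offset":[0,0,0],"roll":0.04,"hand":5},{"offset":[0,0,0],"roll":0.08,"hand":5},{"offset":[0,0,0],"roll":0.12,"hand":5},{"offset":[0,0,0],"roll":0.12,"hand":5}]}}

```text
clock: 20.5
tool_pos: [0.5904, 0.1926, 0.1628]
orientation: [-150.8, -2.4, -72.2]
force: [-4.3, 2.0, 1.4]
opening: 0.0155
```

```bash
python3 f.py
```

```text
t 20.5 tip rel collar mm: up -0.8649444991446825 across -0.6487369439406441 out -10.880109361776295 | F out 4.26404547894222 up -1.8865685760135036 across 2.8701548969615787 | M out -0.023702861209185577 roll to y [np.float64(-3.0319832080407885), np.float64(0.10960944554900473)] op 0.015453829165316133 q6 -65.148319432352
```

{"fn": "jog_arm", "kwargs": {"motion": [{"offset":[-1.5,1,0],"roll":0,"hand":5},{"offset":[-1.5,1,2],"roll":0,"hand":5},{"offset":[-1.5,1,2],"roll":0,"hand":5}]}}

```text
clock: 20.75
tool_pos: [0.5904, 0.1937, 0.1604]
orientation: [-150.8, -2.5, -72.2]
force: [-0.8, 0.2, 3.5]
opening: 0.0156
```

```bash
python3 f.py
```

```text
t 20.75 tip rel collar mm: up -1.8201483208554696 across 0.4019293157665675 out -13.138466315508683 | F out 4.548035726926329 up 1.7205814282472818 across 0.3795795221266083 | M out -0.07455082104625216 roll to y [np.float64(-3.030441792493432), np.float64(0.11115086109636146)] op 0.015559255470250237 q6 -66.43252286519733
```

{"fn": "jog_arm", "kwargs": {"motion": [{"offset":[0,0,2],"roll":0,"hand":5},{"offset":[0,0,2],"roll":0,"hand":5}]}}

```text
clock: 20.92
tool_pos: [0.5914, 0.1939, 0.1585]
orientation: [-150.8, -2.4, -72.2]
force: [-0.1, 0.6, 2.9]
opening: 0.016
```

```bash
python3 f.py
```

```text
t 20.9167 tip rel collar mm: up -1.9311652188703978 across 0.36396334405492226 out -15.276095408761636 | F out 3.6631785151925027 up 2.1373638985329655 across 0.5966384289266592 | M out -0.11333826969992823 roll to y [np.float64(-3.031239343138511), np.float64(0.11035331045128219)] op 0.01600269814761365 q6 -67.21188153658726
```

{"fn": "jog_arm", "kwargs": {"motion": [{"offset":[0,-0.7,1.5],"roll":0,"hand":5},{"offset":[0,-0.7,3],"roll":0,"hand":5},{"offset":[0,-0.7,3],"roll":0,"hand":5}]}}

```text
clock: 21.17
tool_pos: [0.5931, 0.1941, 0.1558]
orientation: [-150.8, -2.4, -72.2]
force: [-0.8, 1.5, 5.0]
opening: 0.0158
```

```bash
python3 f.py
```

```text
t 21.1667 tip rel collar mm: up -1.8091577870432938 across 0.23210680182394333 out -18.462879873148136 | F out 5.696491311596548 up 2.7211466915352798 across 1.6704841503927264 | M out -0.20376730211092484 roll to y [np.float64(-3.031517350158403), np.float64(0.11007530343139013)] op 0.015779315099893252 q6 -68.19993308725645
```

{"fn": "jog_arm", "kwargs": {"motion": [{"offset":[0,0,1.5],"roll":0,"hand":5},{"offset":[0,0,3],"roll":0,"hand":5},{"offset":[0,0,3],"roll":0,"hand":5}]}}

```text
clock: 21.42
tool_pos: [0.5945, 0.1944, 0.1532]
orientation: [-150.8, -2.4, -72.2]
force: [-0.5, 0.3, 4.9]
opening: 0.0153
```

```bash
python3 f.py
```

```text
t 21.4167 tip rel collar mm: up -1.896461437814365 across 0.26902578251036685 out -21.45302339043727 | F out 5.577355442739948 up 2.7228022093011806 across 0.3674072989526471 | M out -0.10406081794121173 roll to y [np.float64(-3.03154955797731), np.float64(0.1100430956124832)] op 0.015310123800066109 q6 -69.50808319128295
```

{"fn": "jog_arm", "kwargs": {"motion": [{"offset":[0,-1,0],"roll":0,"hand":5},{"offset":[0,-1,1.5],"roll":0,"hand":5},{"offset":[0,-1,3],"roll":0,"hand":5},{"offset":[0,-1,3],"roll":0,"hand":5}]}}

```text
clock: 21.75
tool_pos: [0.5964, 0.1948, 0.1505]
orientation: [-150.9, -2.5, -72.2]
force: [-2.0, 0.2, 3.7]
opening: 0.0157
```

```bash
python3 f.py; python3 - <<'E'
from h import *
s=cams.snapshot("side");t=cams.snapshot("top");o=[]
for q,b in((s,(230,110,310,200)),(t,(165,160,245,250))):
    im=cv2.resize(q["img"][b[1]:b[3],b[0]:b[2],::-1],None,fx=5,fy=5,interpolation=cv2.INTER_CUBIC);o.append(np.clip(im*1.5,0,255).astype(np.uint8))
cv2.imwrite("pics/c7.png",np.hstack(o))
E
```

```text
t 21.75 tip rel collar mm: up -1.6173736894066968 across 0.2541663535361449 out -24.72602000654225 | F out 5.260015061952418 up 0.8140569883222419 across 0.612488703944868 | M out -0.13644606502847734 roll to y [np.float64(-3.0314446527193932), np.float64(0.1101480008704)] op 0.015673591626815694 q6 -70.58617480549118
```

View pics/c7.png

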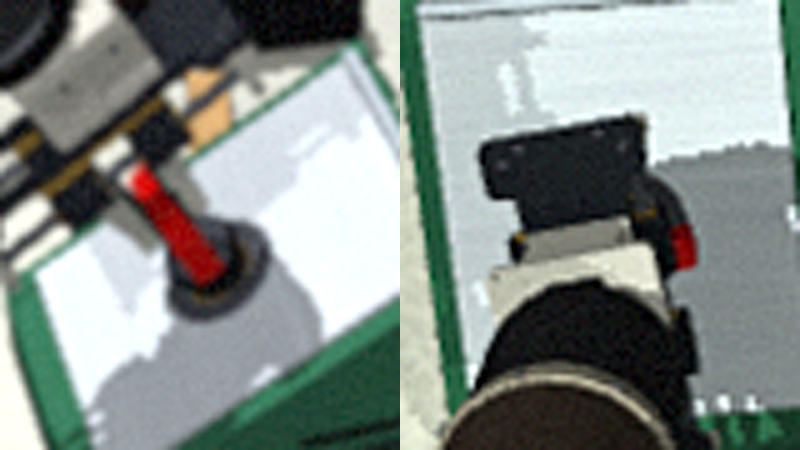

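The view shows the flange a little above the collar rim with the key aligned. I go on pressing in small steps, with force as the guard.

{"fn": "jog_arm", "kwargs": {"motion": [{"offset":[0,0,1.5],"roll":0,"hand":5},{"offset":[0,0,3],"roll":0,"hand":5},{"offset":[0,0,3],"roll":0,"hand":5}]}}

```text
clock: 22.1
tool_pos: [0.5978, 0.1953, 0.1482]
orientation: [-150.8, -2.5, -72.2]
force: [-6.9, 0.4, 7.4]
opening: 0.0161
```

```bash
python3 f.py
```

```text
t 22.1 tip rel collar mm: up -1.3959151124721663 across 0.4413190887165032 out -27.458259499350955 | F out 10.846149439620543 up -1.4309844041278819 across 1.816606953233099 | M out -0.07601123718422498 roll to y [np.float64(-3.0313964018781205), np.float64(0.1101962517116728)] op 0.016060792894338746 q6 -72.18123548614726
```

{"fn": "jog_arm", "kwargs": {"motion": [{"offset":[0,0,1],"roll":0,"hand":5},{"offset":[0,0,2],"roll":0,"hand":5},{"offset":[0,0,2],"roll":0,"hand":5}]}}

```text
clock: 22.35
tool_pos: [0.5983, 0.1957, 0.1477]
orientation: [-150.7, -2.4, -72.2]
force: [-25.2, -1.7, 21.0]
opening: 0.0157
```

```bash
python3 f.py
```

```text
t 22.35 tip rel collar mm: up -1.1054724739722674 across 0.7040063978108247 out -28.18262445751183 | F out 31.843471732973654 up -10.46441828789199 across 3.5308132334681823 | M out -0.172890708267042 roll to y [np.float64(-3.03109316121746), np.float64(0.11049949237233299)] op 0.015718080365339802 q6 -73.3184508942813
```

A stiff stop at 28 mm: about 22 mm below first face contact. That is more than the sprung travel allows, so the blade must be in the slot and the flange has met the collar. I back off 4 mm so only light pressure remains.

{"fn": "jog_arm", "kwargs": {"motion": [{"offset":[0,0,-3],"roll":0,"hand":5},{"offset":[0,0,-4],"roll":0,"hand":5},{"offset":[0,0,-4],"roll":0,"hand":5}]}}

```text
clock: 22.6
tool_pos: [0.5968, 0.1951, 0.1502]
orientation: [-150.8, -2.4, -72.2]
force: [-2.5, -0.4, 2.8]
opening: 0.0161
```

```bash
python3 f.py
```

```text
t 22.6 tip rel collar mm: up -1.2990980463087314 across 0.48859930564100007 out -25.24941016630408 | F out 4.846692901454645 up -0.11562401589734161 across 0.10098130090491719 | M out -0.03568115801659301 roll to y [np.float64(-3.0315519846194086), np.float64(0.11004066897038471)] op 0.0160570359013133 q6 -71.039686416107
```

{"fn": "jog_arm", "kwargs": {"motion": [{"offset":[0,0,0],"roll":0.06,"hand":5},{"offset":[0,0,0],"roll":0.12,"hand":5},{"offset":[0,0,0],"roll":0.18,"hand":5},{"offset":[0,0,0],"roll":0.24,"hand":5},{"offset":[0,0,0],"roll":0.3,"hand":5},{"offset":[0,0,0],"roll":0.36,"hand":5}]}}

```text
clock: 23.1
tool_pos: [0.5971, 0.1954, 0.1499]
orientation: [-151.7, 7.6, -90.4]
force: [-2.6, 1.3, 1.6]
opening: 0.0153
```

```bash
python3 f.py
```

```text
t 23.1 tip rel collar mm: up -1.1384445983830678 across 0.7048500510321221 out -25.625248761940906 | F out 3.6633196562052865 up -0.5773986183710931 across 1.7689201240501031 | M out 0.13313960445206557 roll to y [np.float64(2.8894354936013493), np.float64(-0.25215715998844374)] op 0.015263404450038804 q6 -91.86279226492849
```

The resisting moment of ≈0.15 N·m matches the slot's stiffness, so the slot is turning with the key. I continue clockwise.

{"fn": "jog_arm", "kwargs": {"motion": [{"offset":[0,0,0],"roll":0.08,"hand":5},{"offset":[0,0,0],"roll":0.16,"hand":5},{"offset":[0,0,0],"roll":0.24,"hand":5},{"offset":[0,0,0],"roll":0.32,"hand":5},{"offset":[0,0,0],"roll":0.4,"hand":5},{"offset":[0,0,0],"roll":0.48,"hand":5},{"offset":[0,0,0],"roll":0.56,"hand":5},{"offset":[0,0,0],"roll":0.64,"hand":5},{"offset":[0,0,0],"roll":0.64,"hand":5}]}}

```text
clock: 23.85
tool_pos: [0.5971, 0.1953, 0.15]
orientation: [-161.2, 22.8, -125.2]
force: [-3.2, 0.8, 3.5]
opening: 0.0157
```

```bash
python3 f.py
```

```text
t 23.85 tip rel collar mm: up -1.1630779614368574 across 0.612004443968609 out -25.607235555645214 | F out 5.670501546724807 up -0.20486512133924473 across 1.460972384287007 | M out 0.014753505383858223 roll to y [np.float64(2.2485990238079414), np.float64(-0.8929936297818518)] op 0.015661585666302238 q6 -128.56378247373883
```

{"fn": "jog_arm", "kwargs": {"motion": [{"offset":[0,0,0],"roll":0.08,"hand":5},{"offset":[0,0,0],"roll":0.16,"hand":5},{"offset":[0,0,0],"roll":0.24,"hand":5},{"offset":[0,0,0],"roll":0.32,"hand":5},{"offset":[0,0,0],"roll":0.4,"hand":5},{"offset":[0,0,0],"roll":0.45,"hand":5},{"offset":[0,0,0],"roll":0.45,"hand":5}]}}

```text
clock: 24.43
tool_pos: [0.5971, 0.1953, 0.15]
orientation: [-173.4, 28.6, -153.0]
force: [-3.9, 0.2, 1.9]
opening: 0.0157
```

```bash
python3 f.py
```

```text
t 24.4333 tip rel collar mm: up -1.1621286079987938 across 0.6003730046620112 out -25.5212417062855 | F out 4.658285462012277 up -1.6807463066546537 across 1.020715857350804 | M out 0.06850277195725568 roll to y [np.float64(1.8023520644517632), np.float64(-1.33924058913803)] op 0.01567262252771864 q6 -154.10842150877428
```

{"fn": "jog_arm", "kwargs": {"motion": [{"offset":[0,0,0],"roll":0.08,"hand":5},{"offset":[0,0,0],"roll":0.08,"hand":5},{"offset":[0,0,0],"roll":0.08,"hand":60},{"offset":[0,0,0],"roll":0.08,"hand":60},{"offset":[0,0,0],"roll":0.08,"hand":60},{"offset":[0,0,0],"roll":0.08,"hand":60},{"offset":[0,0,-10],"roll":0.08,"hand":60},{"offset":[0,0,-30],"roll":0.08,"hand":60},{"offset":[0,0,-60],"roll":0.08,"hand":60},{"offset":[0,0,-95],"roll":0.08,"hand":60},{"offset":[0,0,-130],"roll":0.08,"hand":60},{"offset":[0,0,-165],"roll":0.08,"hand":60},{"offset":[0,0,-165],"roll":0.08,"hand":60}]}}

```text
clock: 25.52
tool_pos: [0.5185, 0.1778, 0.3018]
orientation: [-176.1, 29.5, -158.2]
force: [0.9, 0.5, 0.6]
opening: 0.0601
```

```bash
python3 f.py; python3 - <<'E'
from h import *
s=cams.snapshot("side");t=cams.snapshot("top");o=[]
for q,b in((s,(220,90,340,230)),(t,(150,140,270,280))):
    im=cv2.resize(q["img"][b[1]:b[3],b[0]:b[2],::-1],None,fx=3.3,fy=3.3,interpolation=cv2.INTER_CUBIC);o.append(np.clip(im*1.4,0,255).astype(np.uint8))
cv2.imwrite("pics/c8.png",np.hstack(o))
E
```

```text
t 25.5167 tip rel collar mm: up 5.428746803976148 across -0.08685446640874402 out 146.12446452413315 | F out 1.1397535043451574 up 1.8518669934309053 across 0.318049811818317 | M out 0.01665325888175509 roll to y [np.float64(1.721310381829365), np.float64(-1.4202822717604284)] op 0.0601101579171025 q6 -136.757038921164
```

View pics/c8.png

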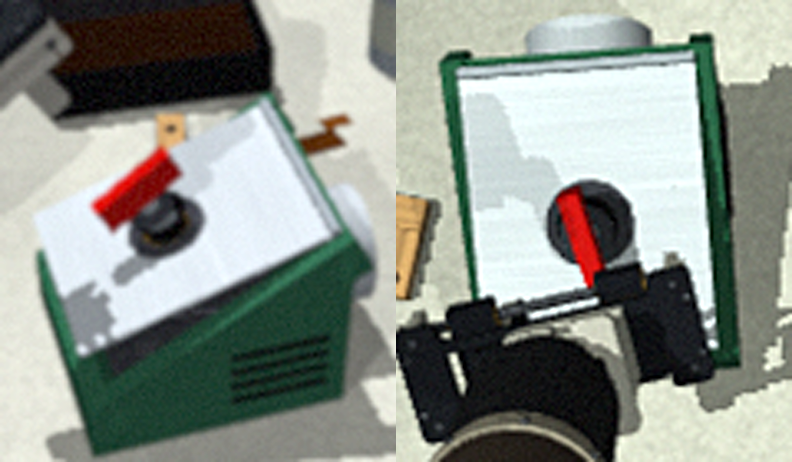

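The panel stands ajar with the key in the collar, turned about a quarter. I retreat further, let it settle and measure how far home the key is.

{"fn": "jog_arm", "kwargs": {"motion": [{"offset":[0,0,-40],"roll":0,"hand":60},{"offset":[0,0,-80],"roll":0,"hand":60},{"offset":[-60,0,-120],"roll":0,"hand":60},{"offset":[-90,0,-140],"roll":0,"hand":60},{"offset":[-120,0,-150],"roll":0,"hand":60},{"offset":[-120,0,-150],"roll":0,"hand":60},{"offset":[-120,0,-150],"roll":0,"hand":60},{"offset":[-120,0,-150],"roll":0,"hand":60},{"offset":[-120,0,-150],"roll":0,"hand":60},{"offset":[-120,0,-150],"roll":0,"hand":60},{"offset":[-120,0,-150],"roll":0,"hand":60},{"offset":[-120,0,-150],"roll":0,"hand":60},{"offset":[-120,0,-150],"roll":0,"hand":60},{"offset":[-120,0,-150],"roll":0,"hand":60}]}}

```text
clock: 26.78
tool_pos: [0.5445, 0.1983, 0.4833]
orientation: [-175.9, 29.0, -158.2]
force: [0.6, -0.2, -0.3]
opening: 0.0598
```

```bash
python3 - <<'E'
from h import *
print(ctrl.get_obs()["tool_pos"],ctrl.get_obs()["clock"])
S={n:cams.snapshot(n) for n in("side","top")};o=[];R={}
for n,b in(("side",(240,115,310,185)),("top",(175,165,245,235))):
    q=S[n];im=cv2.resize(q["img"][b[1]:b[3],b[0]:b[2],::-1],None,fx=5.7,fy=5.7,interpolation=cv2.INTER_CUBIC);o.append(np.clip(im*1.6,0,255).astype(np.uint8))
    h=hsv(q);red=((h[...,0]<6)|(h[...,0]>174))&(h[...,1]>180)&(h[...,2]>70);z=np.zeros_like(red);z[b[1]:b[3],b[0]:b[2]]=1
    m,c,st=big(red&z);R[n]=c;print(n,c,st)
k,e=tri(S["side"],R["side"],S["top"],R["top"]);print("bar (visible centroid)",k,e)
# expected with key home: rotate about the hinge by 0.2
face=None
soc=np.array([.6103,.1977,.1305]);hinge=soc+.125*xh
c=np.array([.6054,.197,.1365])
tipc=c+xh*-.00116+yh*.0006+nrm*(-.0255+.0012)
for th in(0,.15,.2):
    Rr=Ro.from_rotvec(yh*th)
    best=[hinge+Ro.from_rotvec(yh*s*th).apply(tipc+nrm*.072-hinge) for s in(1,-1)]
    print(th,best)
cv2.imwrite("pics/c9.png",np.hstack(o))
E
```

```text
[0.5445 0.1983 0.4833] 26.7833
side [261.0723 146.8474] [249 135  25  24 249]
top [210.3571 226.8571] [208 226   6   3  14]
bar (visible centroid) [0.5558 0.177  0.2103] [np.float64(0.01876940304718389), np.float64(0.018769403047183778)]
0 [array([0.581 , 0.1925, 0.1772]), array([0.581 , 0.1925, 0.1772])]
0.15 [array([0.5802, 0.1923, 0.198 ]), array([0.5848, 0.1933, 0.1568])]
0.2 [array([0.5806, 0.1924, 0.205 ]), array([0.5867, 0.1937, 0.1501])]
```

View pics/c9.png

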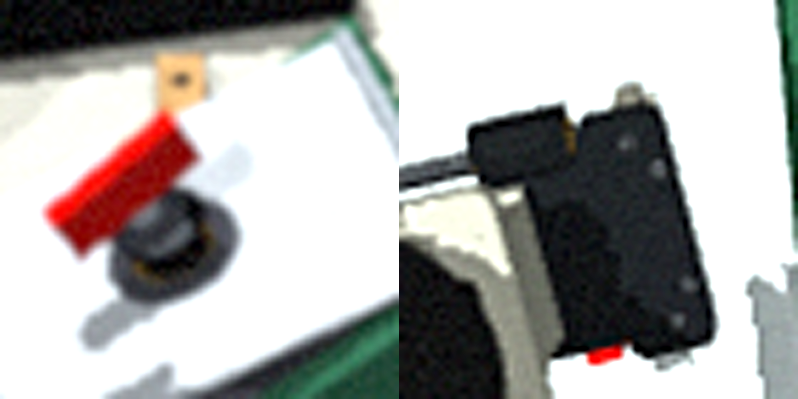

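Top is covered by the gripper. I move the arm aside and triangulate the handle.

{"fn": "jog_arm", "kwargs": {"motion": [{"offset":[0,-40,-20],"roll":0,"hand":60},{"offset":[0,-80,-30],"roll":0,"hand":60},{"offset":[0,-120,-30],"roll":0,"hand":60},{"offset":[0,-160,-30],"roll":0,"hand":60},{"offset":[0,-200,-30],"roll":0,"hand":60},{"offset":[0,-200,-30],"roll":0,"hand":60}]}}

```text
clock: 27.38
tool_pos: [0.5995, 0.0004, 0.5225]
orientation: [-175.8, 29.0, -158.6]
force: [0.2, 1.5, 0.3]
opening: 0.0602
```

```bash
cat > chk.py <<'E'
from h import *
print(ctrl.get_obs()["tool_pos"],ctrl.get_obs()["clock"])
S={n:cams.snapshot(n) for n in("side","top")};R={};K={}
for n,b in(("side",(240,115,310,185)),("top",(175,165,245,245))):
    q=S[n];h=hsv(q);red=((h[...,0]<6)|(h[...,0]>174))&(h[...,1]>180)&(h[...,2]>70);z=np.zeros_like(red);z[b[1]:b[3],b[0]:b[2]]=1
    m,c,st=big(red&z);R[n]=c;r=cv2.boxPoints(cv2.minAreaRect(np.argwhere(m)[:,::-1].astype(np.float32)));print(n,c,st,r.tolist())
    print(" home pred",proj(q,np.array([.5806,.1924,.205])),"10 mm out",proj(q,np.array([.5806,.1924,.205])+.01*np.array([-.31,-.065,.948])))
    K[n]=np.clip(cv2.resize(q["img"][b[1]:b[3],b[0]:b[2],::-1],(400,400 if n=="side" else 457),interpolation=cv2.INTER_CUBIC)*1.5,0,255).astype(np.uint8)
print(tri(S["side"],R["side"],S["top"],R["top"]))
cv2.imwrite("pics/c10.png",np.hstack([K["side"],K["top"][:400]]))
E
python3 chk.py
```

```text
[0.5995 0.0004 0.5225] 27.3833
side [261.1734 146.75  ] [249 135  25  24 248] [[248.0137939453125, 151.83447265625], [268.5448303222656, 134.46206665039062], [274.99310302734375, 142.082763671875], [254.46206665039062, 159.45516967773438]]
 home pred [263.2816 146.2371] 10 mm out [262.043  143.7908]
top [205.9773 212.1682] [199 197  15  32 220] [[197.64324951171875, 198.3405303955078], [204.74053955078125, 196.15675354003906], [214.14593505859375, 226.7243194580078], [207.04864501953125, 228.90809631347656]]
 home pred [206.1763 209.8191] 10 mm out [205.7401 210.2118]
(array([0.5746, 0.1921, 0.2039]), [np.float64(1.883057564201948e-05), np.float64(1.8830575642222827e-05)])
```

```bash
python3 -c "
from plant import order;print(order.close_job())"
```

```text
the job is handed in; nothing more can be done
None
```

The red key is in the lock on the green housing, turned about a quarter turn clockwise, and the panel stands ajar with the gripper well clear. I handed the job in at 27.4 s of the 67 s allowed.

**How it went**
- **First grip missed:** the fingertips are really about 28 mm higher than the reported pose says. I went that much lower and the second grip held.
- **Tilting the tool:** the moves have no tilt command. I used commands past the arm's reach, then past the range of its last joint, to tilt the tool to about 29° forward and 1° sideways.
- **Fitting the key:** I pressed with about 6 N and turned clockwise until the blade went in. On turning, the slot's resisting moment showed at about 0.15 N·m. I turned to 1.42 rad clockwise of the panel's y axis, then let go.

**Last checks**
- **Panel and key:** the camera showed the panel ajar and the key in the collar. The handle measured at [0.575, 0.192, 0.204], against [0.581, 0.192, 0.205] expected if the key is fully home. The height agrees, but x is about 6 mm off, which I put down to the assumed opening angle and the partly visible handle.
- **Pressing too hard:** I overran once while pushing the key in, and the wrist felt about 32 N for a moment before I backed off. I took this as the flange meeting the collar with the socket only about 4 mm in. I worked that out from depth and force, and did not measure the socket's travel directly.
- **Not checked:** I did not compare the positions of the brush, tin and brackets at the end. The arm was not moved onto any of them.

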